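# Close and clamp a two-part casting mould

## Robot

A 6-joint arm with a two-finger parallel gripper is mounted at the origin on the work surface. World frame = base frame: x ahead of the robot, y to its left, z up, the work surface at z = 0. Lengths are in mm, angles in rad, forces in N, time in s.
With the tool pointing down it reaches from about 375 to 925 mm from the base axis. Payload 5.7 kg.
Tool frame: the origin (TCP) lies between the finger pads; the fingertips stand tips_ahead ahead of it and the grasp point (between the pads) lies 2 mm behind it (tips_ahead is the distance from the TCP to the fingertips, in mm); z points along the fingers, y is the direction in which the jaws open and shut (so a half turn about z gives the same grasp; the last joint's range is limited). The gripper opens to 85 mm and grips with 20 to 120 N. Pads are 22 mm wide; open, the fingers measure 114 mm over their backs; the gripper's body (76 mm by 85 mm) begins 54 mm behind the grasp point. The pads swing forward as they close: fully open they stand 13 mm farther back than shut.
Start: joints at [-1.445, 0.359, 1.51, -0, 1.272, -0.115], TCP at [143.075, -582.662, 248.267] pointing down, gripper open.
Joint ranges: [-2.97, 2.97], [-1.01, 2.36], [0.21, 2.38], [-0.96, 4.11], [0.2, 2.71], [-2.98, 2.98]. Speed limits (rad/s): [2.39, 2.39, 3.14, 3.14, 3.14, 3.14].

## Interface

Orientations are given as a unit quaternion [w, x, y, z].
In Python, from cell import * gives the robot as it stands.
- The arm moves only by the tool arm_command, never from a script. Its argument "targets" is text: rows parted by semicolons, each of 5 numbers parted by spaces: the gripper's target within -1 to 1 (fully open at 1, half-way at 0, shut at -1), then the shift along the tool's x, y, z in cm, then the turn about the tool's z in degrees. A call has 1 to 20 rows; each row is the pose to reach, as a shift and turn from the pose commanded when the call began, along the tool's axes at that moment; what a row does not reach only later rows make up. A row lasts 1/10 s, in which the tool goes at most 50 mm and 8.59 degrees, less where a joint would pass 70% of its speed; a pose out of reach is approached as far as the arm can. A call with a gripper value outside its range is refused whole. The fingers move at their own pace and stop on an object; the grip force is fixed at half the most. Time passes only in rows, so rows that repeat a pose let the fingers close. It gives the time, the measured TCP pose, the force and the opening at its end, in the units of the state.
- observe(): the state, without advancing time (a new reading comes with each control period).
- read_camera(name): name is "scene" or "top" or "wrist"; returns a dict with "color" (384x512x3 uint8, red, green, blue), "fx", "fy", "cx", "cy" (pixels), "R" (3x3) and "t" (3): a world point X has camera coordinates R X + t. Camera axes: x right, y down, z forward; pixel columns grow to the right and rows downward; lengths in mm; the calibration is good to about 2 mm. A picture is of the moment at which its call begins. There is no depth.
- job_done(): hands the job in, once; it reports no verdict.
The state is a dict: "time_s": time; "qpos": joint angles; "joint_vel": joint speeds; "joint_torque": joint torques, N m; "tcp_pos": TCP position; "tcp_rot": TCP orientation; "ft_force": force on the tool from outside, world axes, zero at the start; "wrist_torque": the same for the moment, N m; "opening": finger opening in mm.
Only numpy, scipy, OpenCV 4.12 (cv2) and the standard library are available. Lean on these libraries where they do the work, as an engineer would, in place of code of your own. Each camera call takes 0.05 s, during which the arm holds its last target.

## Task

Close the tower mould ready for casting: push its near block gently up against the rubber seal, swing the clamp's steel hoop over the keeper on the far block and draw it back snug under the lip, then press the blue lever all the way down past centre so that the clamp holds the mould shut by itself. Feel your way without ramming the block or forcing the lever, and leave the models and tools around it where they are.

Things in the scene. Friction and masses are not known exactly. Their poses are not given: they have to be found in the camera images.
- mould: Two-part casting mould, fixed on the table: plywood board 290 x 200 x 15 mm, two tan blocks 105 x 170 mm, tops 75 mm above the table. The far block is fixed; the near one slides on two guide rods. Origin: on the table under the far block's parting face, mid-width; x points from the near to the far block, y left, z up. Black rubber seal strips stand 5 mm proud of the parting face.
- half (a joint): Gap in m between the parting faces: about 0.018 to 0.038 at the start, 0.005 when the near block just meets the soft seal, 0 with bare faces touching. Grows as the block opens towards mould -x. Sliding it takes about 10 N; then the seal resists with about 30 N per mm. It stays where left.
- back_plate: Aluminium plate 8 x 110 x 52 mm on the near block's outer face, 20 to 72 mm above the table: the face to push. Axes as the mould's, origin on the table under the near block's parting face, 113 mm ahead of the outer face. Pushing it with more than 35 N counts as ramming.
- push_point (a point): Middle of the back plate's outer face, 50 mm above the table (moves with the near block). 12 mm guide rods pass 68 mm to either side of it, 40 mm up, ending at mould x = -165 mm.
- lever (a joint): Lever angle in rad: 0 = fully down on its stop (handle along mould -x, rising 4 degrees), 1.6 to 1.85 at the start (standing); the handle makes 4 degrees + this angle with mould -x. Stiff pivot (0.08 Nm), stays where left. With the hoop drawn tight under the lip it stands near 0.95; from there it takes up to 0.8 Nm (9 N at 90 mm), passes centre at 0.13, then holds itself down.
- sleeve: Blue plastic handle sleeve of the lever: 78 long, 22 wide, 14 mm thick, from 32 to 110 mm from the lever pivot. Pressing it with more than 40 N counts as forcing it. Origin on the lever pivot.
- lever_pivot (a point): Lever pivot axis (parallel to mould y), on the near block: 40 mm behind its parting face, mid-width, 91 mm above the table.
- lever_end (a point): On the sleeve's outer face (the upper face when the lever is down), 95 mm from the pivot, 7 mm off the handle's mid-plane. The face to press.
- hoop (a joint): Angle in rad of the hoop relative to the lever; hoop - lever - 0.05 is the hoop's rise above level, pointing to mould +x. Stiff pivot (0.07 Nm, a little more than the hoop's weight): it stays where left, and rides up with the lever unless it has been drawn back under the keeper's lip.
- hoop_pivot (a point): Axis on the lever about which the hoop turns (parallel to mould y), 22 mm from the lever pivot, 8 degrees off the handle's line; it goes with the lever.
- hoop_bar (a point): Middle of the steel hoop's cross bar: round, 8 mm thick, parallel to mould y, 106.6 mm from the hoop pivot, carried by two 8 mm legs (centres 40 mm apart, 48 mm over all) that pass either side of lever and keeper. Starts 140 to 200 mm above the table. Pinch the hoop across its legs close to the bar, from above: there is room beside the keeper for the fingers, but not between bar and lip.
- keeper_seat (a point): Where the middle of the hoop's bar lies when hooked: in the corner of the keeper's base plate (top 80 mm above the table, reaching 27 mm beyond) and its lip's far face; 84 mm above the table, axes as the mould's. Lip: on the -x side, 24 mm wide, leaning 20 degrees over the seat, top 95 mm up; lower the bar 6 to 18 mm beyond this point, then draw it to mould -x until it bears on the lip.
- tower: Bystander: white plaster tower, 40 x 40 x 103 mm. Origin under its centre.
- wax_jar: Bystander: amber jar with a white lid, 60 mm across, 55 mm high.
- brush: Bystander: flat brush with a wooden handle, 170 mm long, lying.
- cup: Bystander: white mixing cup, 70 mm across, 70 mm high.
- windmill: Bystander: pink model windmill on a green disc 92 mm across, about 130 mm high.
- hall: Bystander: sand-coloured domed model hall, 99 mm square, about 110 mm high.
- spatula: Bystander: spatula, 190 mm long, lying.

How it is judged:
By the outcome, as a careful person would: the job done as asked, in the order asked, and still so for the second after the job is handed in, with the robot touching nothing.
It also fails if it takes over 72 s, if anything falls off the work surface, if the arm or the gripper's body presses on something with over 40 N, if the wrist force passes 120 N, or if a joint passes its speed limit or range.

## Working session

There is one attempt and no reset: what is moved stays moved. The work goes in short steps, Python scripts to look and compute and a tool call to move; the robot and the scene stay as the last step left them, time stands still between calls to the robot, and variables do not carry over. Pictures are saved under pics/ and viewed, and the job is handed in when it is done.

Besides the shell and the picture viewer there is one more tool, called after ">>>" by a JSON object that holds its "op" and its "data", one argument or row to a line. arm_command: Moves the arm, as the interface text tells. Its arguments: {"type":"object","properties":{"targets":{"type":"string"}},"required":["targets"]}

```bash
ls; mkdir -p pics; python3 - <<'E'
from cell import *
import cv2,numpy as np
s=observe()
for k in s: print(k,s[k])
for n in ["scene","top","wrist"]:
    c=read_camera(n)
    cv2.imwrite(f"pics/{n}0.png",c["color"][:,:,::-1])
    print(n,c["fx"],c["fy"],c["cx"],c["cy"],np.round(c["R"],4).tolist(),np.round(c["t"],1).tolist())
E
```

```text
pics
time_s 0.0
qpos [-1.44512972e+00  3.59488617e-01  1.51144732e+00  1.19575956e-05
  1.27250444e+00 -1.15114050e-01]
joint_vel [ 0.0003388   0.00066818 -0.00037348  0.00095282  0.00044638  0.00044346]
joint_torque [-1.31483619e-03 -5.27615619e+01 -2.78616464e+01  3.92459178e-04
  1.33163942e-02  7.32171401e-06]
tcp_pos [ 142.98191275 -582.0376798   247.45765401]
tcp_rot [-9.23878818e-04  9.92761621e-01  1.20097920e-01  8.38539681e-07]
ft_force [ 0.52026444  1.01491284 -1.32310374]
wrist_torque [ 0.02160036  0.00630342 -0.00380556]
opening 85.482233750084
scene 491.79999124398626 491.79999124398626 258.1106879181452 190.64785574052576 [[-0.8712, 0.4908, -0.0068], [0.2928, 0.5085, -0.8097], [-0.394, -0.7075, -0.5867]] [542.3, -112.7, 1615.3]
top 423.7890140798527 423.7890140798527 259.4463372003736 189.67738634696084 [[-0.0135, -0.9999, -0.005], [-0.9814, 0.0142, -0.1914], [0.1915, 0.0024, -0.9815]] [9.2, 641.3, 1184.1]
wrist 288.0565836971828 288.0565836971828 252.4543544562875 191.68302874450802 [[0.2386, -0.9711, -0.0013], [-0.9195, -0.2264, 0.3213], [-0.3123, -0.0754, -0.947]] [-599.2, -41.9, 380.8]
```

View pics/scene0.png

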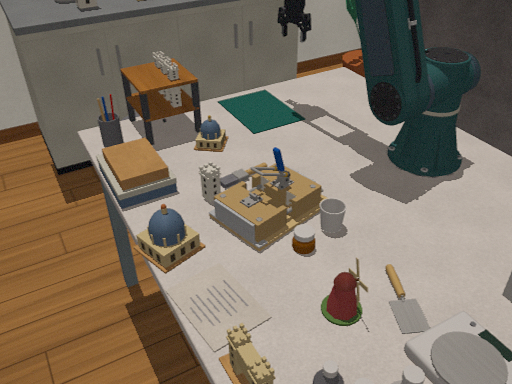

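View pics/top0.png

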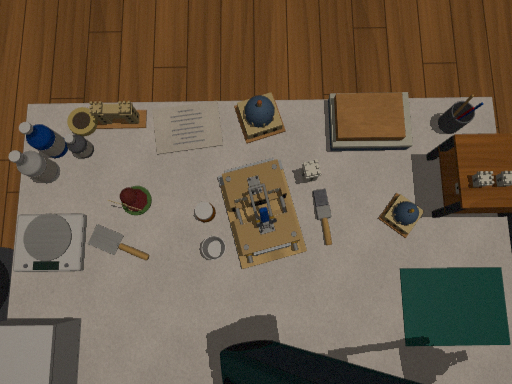

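View pics/wrist0.png

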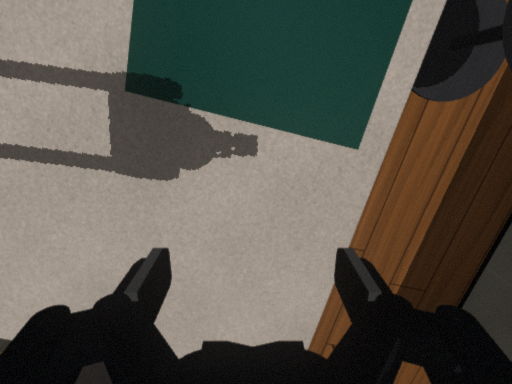

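The mould lies at about (262, 212) in the top view, with its near (plate) end towards the robot. I'll zoom in there.

```bash
python3 - <<'E'
import cv2
a=cv2.imread("pics/top0.png")[150:275,205:345]
cv2.imwrite("pics/t1.png",cv2.resize(a,None,fx=4.8,fy=4.8,interpolation=cv2.INTER_CUBIC)[:600])
a=cv2.imread("pics/scene0.png")[140:250,195:345]
cv2.imwrite("pics/s1.png",cv2.resize(a,None,fx=5,fy=5,interpolation=cv2.INTER_CUBIC))
E
```

```text
(no output)
```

View pics/t1.png

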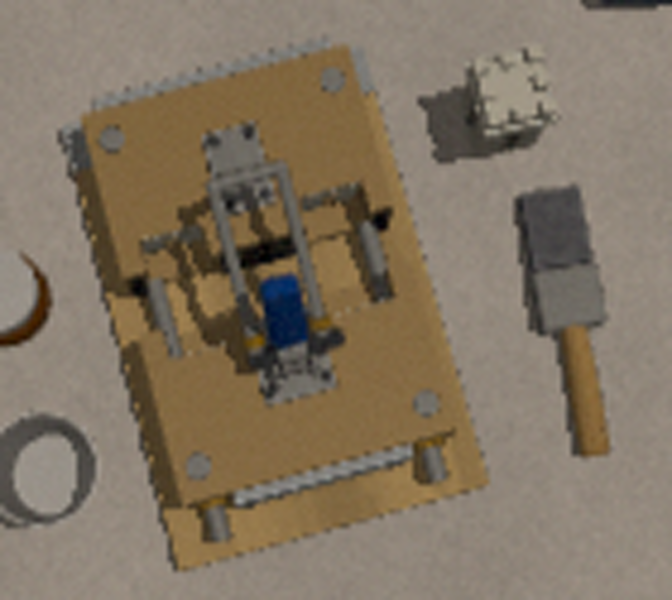

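View pics/s1.png

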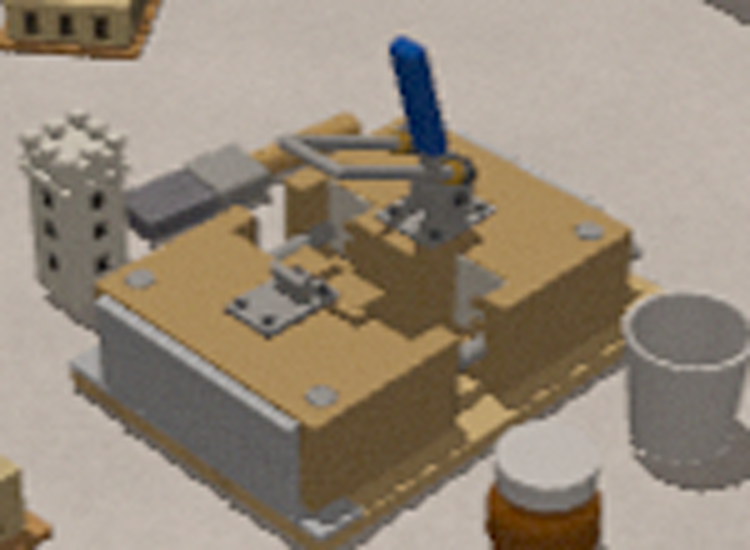

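```bash
cat > h.py <<'E'
from cell import *
import cv2,numpy as np
def ray(c,u,v):
    R=np.array(c["R"]);t=np.array(c["t"]);o=-R.T@t
    d=R.T@np.array([(u-c["cx"])/c["fx"],(v-c["cy"])/c["fy"],1]);return o,d
def atz(c,u,v,z):
    o,d=ray(c,u,v);return (o+d*(z-o[2])/d[2])
def proj(c,X):
    p=np.array(c["R"])@np.array(X,float)+np.array(c["t"]);return np.array([c["fx"]*p[0]/p[2]+c["cx"],c["fy"]*p[1]/p[2]+c["cy"]])
E
python3 - <<'E'
from h import *
c=read_camera("top");s=read_camera("scene")
def T(u,v):return (u+.5)/4.8+205-.5,(v+.5)/4.8+150-.5
def S(u,v):return (u+.5)/5+195-.5,(v+.5)/5+140-.5
for n,u,v,z in [("farL",82,112,75),("farR",350,45,75),("nearL",178,505,75),("nearR",455,432,75),("sFL",110,139,77),("sFR",333,79,77),("sNL",198,466,77),("sNR",426,403,77),("farparting L",125,290,75),("near parting L",147,357,75),("near parting R",398,297,75),("boardNL",177,570,15),("boardNR",488,485,15)]:
    print(n,atz(c,*T(u,v),z).round(1))
print('scene')
for n,u,v,z in [("farL",300,430,75),("farR",100,285,75),("sFL",321,396,77),("sFR",140,279,77),("sNL",588,231,77)]:
    print(n,atz(s,*S(u,v),z).round(1))
E
```

```text
farL [690.5 110.3  75. ]
farR [730.3 -54.4  75. ]
nearL [452.1  52.9  75. ]
nearR [ 492.6 -111.4   75. ]
sFL [672.9  93.   77. ]
sFR [708.4 -43.4  77. ]
sNL [474.6  40.9  77. ]
sNR [509.8 -94.6  77. ]
farparting L [580.3  84.   75. ]
near parting L [539.7  70.9  75. ]
near parting R [573.7 -79.8  75. ]
boardNL [415.1  56.5  15. ]
boardNR [ 464.2 -136.1   15. ]
scene
farL [694.6 111.5  75. ]
farR [729.  -47.3  75. ]
sFL [673.7  95.6  77. ]
sFR [709.1 -39.   77. ]
sNL [476.  44.  77.]
```

```bash
python3 - <<'E'
from h import *
import cell
print([n for n in dir(cell) if not n.startswith('_')])
c=read_camera("wrist")
a=c["color"][230:384,:,::-1]
cv2.imwrite("pics/w1.png",cv2.convertScaleAbs(cv2.resize(a,(800,241)),alpha=2.5))
s=observe();p=s["tcp_pos"]
w,x,y,z=s["tcp_rot"]
from scipy.spatial.transform import Rotation as Ro
M=Ro.from_quat([x,y,z,w]).as_matrix();print(M.round(4))
# project tool points
for yy in (-42.7,42.7):
  for dz in (-20,-10,0,10,20):
    for xx in(-11,11):
      print(yy,dz,xx,proj(c,p+M@[xx,yy,dz]).round(0))
E
```

```text
['Unreachable', 'job_done', 'observe', 'read_camera', 'tips_ahead']
[[ 9.711e-01  2.385e-01 -1.000e-04]
 [ 2.385e-01 -9.711e-01  7.000e-04]
 [ 1.000e-04 -7.000e-04 -1.000e+00]]
-42.7 -20 -11 [158. 313.]
-42.7 -20 11 [152. 271.]
-42.7 -10 -11 [164. 298.]
-42.7 -10 11 [160. 258.]
-42.7 0 -11 [170. 285.]
-42.7 0 11 [166. 247.]
-42.7 10 -11 [175. 274.]
-42.7 10 11 [171. 238.]
-42.7 20 -11 [179. 264.]
-42.7 20 11 [176. 229.]
42.7 -20 -11 [347. 313.]
42.7 -20 11 [352. 271.]
42.7 -10 -11 [341. 298.]
42.7 -10 11 [345. 258.]
42.7 0 -11 [335. 285.]
42.7 0 11 [339. 247.]
42.7 10 -11 [330. 274.]
42.7 10 11 [334. 238.]
42.7 20 -11 [326. 264.]
42.7 20 11 [329. 229.]
```

View pics/w1.png

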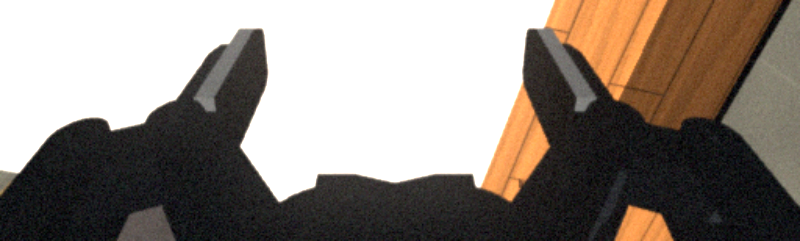

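>>> {"op": "arm_command", "data": {
  "targets": "1 1 -1.1 -1; 1 3 -3.3 -2; 1 6 -6.5 -3.5; 1 9 -9.7 -5; 1 12 -13 -6.5; 1 15 -16.2 -8.2; 1 18 -19.4 -8.2; 1 21 -22.6 -8.2; 1 24 -25.9 -8.2; 1 27 -29.1 -8.2; 1 30 -32.3 -8.2; 1 33 -35.6 -8.2; 1 36 -38.8 -8.2; 1 39 -42 -8.2; 1 41 -44.2 -8.2; 1 42 -45.3 -8.2; 1 42.2 -45.4 -8.2; 1 42.2 -45.4 -8.2"
}}

```text
invalid input
```

>>> {"op": "arm_command", "data": {
  "targets": "1 1 -1.1 -1 0; 1 3 -3.3 -2 0; 1 6 -6.5 -3.5 0; 1 9 -9.7 -5 0; 1 12 -13 -6.5 0; 1 15 -16.2 -8.2 0; 1 18 -19.4 -8.2 0; 1 21 -22.6 -8.2 0; 1 24 -25.9 -8.2 0; 1 27 -29.1 -8.2 0; 1 30 -32.3 -8.2 0; 1 33 -35.6 -8.2 0; 1 36 -38.8 -8.2 0; 1 39 -42 -8.2 0; 1 41 -44.2 -8.2 0; 1 42 -45.3 -8.2 0; 1 42.2 -45.4 -8.2 0; -1 42.2 -45.4 -8.2 0"
}}

```text
time_s: 2.1
tcp_pos: [444.2, -40.8, 330.7]
tcp_rot: [0.0, 0.993, 0.121, 0.0]
ft_force: [0.9, 0.3, -0.4]
opening: 73.2
```

```bash
python3 - <<'E'
from h import *
c=read_camera("wrist")
s=observe();print(s["time_s"],s["tcp_pos"].round(1) if hasattr(s["tcp_pos"],'round') else s["tcp_pos"],s["tcp_rot"],s["opening"],s["ft_force"])
np.savez("w2.npz",**c)
cv2.imwrite("pics/w2.png",cv2.resize(c["color"][:,:,::-1],(800,600),interpolation=cv2.INTER_CUBIC))
E
```

```text
2.15 [444.  -41.3 330.6] [ 1.47090782e-04  9.92741738e-01  1.20265609e-01 -5.23042594e-05] 66.02719778241529 [-0.48827082  0.04161025  0.56244359]
```

View pics/w2.png

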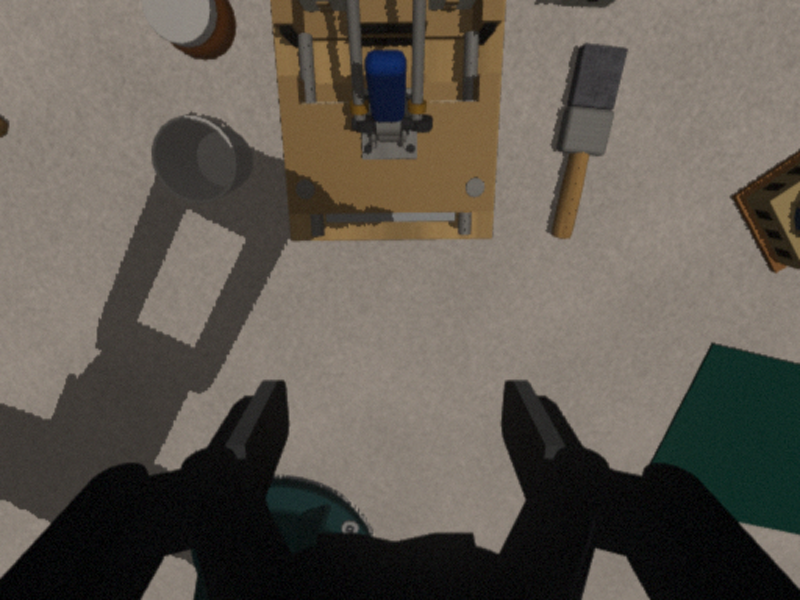

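```bash
cat >> h.py <<'E'
def load(f):return {k:v for k,v in np.load(f).items()}
E
python3 - <<'E'
from h import *
c=load("w2.npz");k=.64
for n,u,v,z in [("nearL",289,213,75),("nearR",495,213,75),("sNL",306,187,77),("sNR",475,187,77),("partL",280,103,75),("partR",499,100,75),("boardL",290,240,15),("boardR",493,238,15),("farpartL",276,40,75),("farpartR",503,39,75)]:
    print(n,atz(c,u*k,v*k,z).round(1))
a=c["color"][0:160,150:350,::-1]
cv2.imwrite("pics/w3.png",cv2.resize(a,(750,600),interpolation=cv2.INTER_CUBIC))
E
```

```text
nearL [452.1  52.2  75. ]
nearR [ 493.6 -115.8   75. ]
sNL [476.7  41.8  77. ]
sNR [510.  -92.8  77. ]
partL [534.4  73.2  75. ]
partR [577.5 -91.8  75. ]
boardL [414.7  58.3  15. ]
boardR [ 464.9 -136.4   15. ]
farpartL [576.7  83.   75. ]
farpartR [618.1 -81.7  75. ]
```

View pics/w3.png

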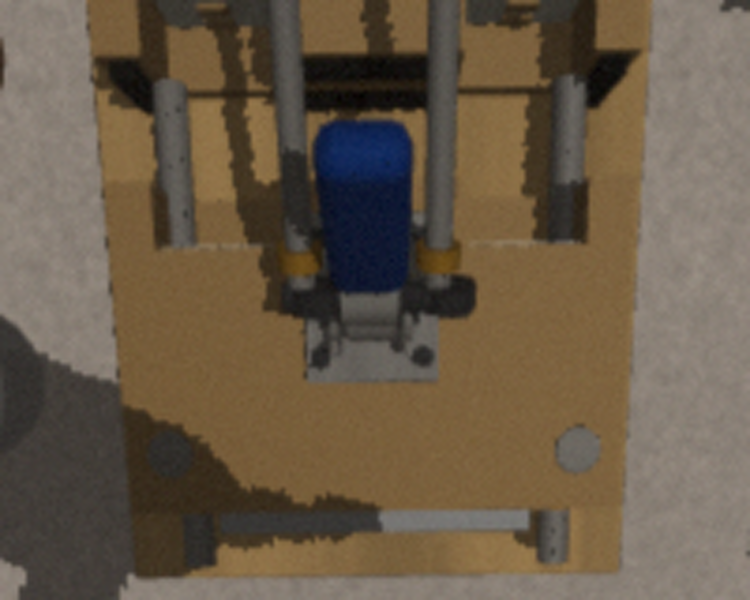

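```bash
python3 - <<'E'
import cv2
a=cv2.imread("pics/top0.png")[175:245,215:300]
cv2.imwrite("pics/t2.png",cv2.convertScaleAbs(cv2.resize(a,None,fx=8.5,fy=8.5,interpolation=cv2.INTER_CUBIC),alpha=1.3))
a=cv2.imread("pics/scene0.png")[155:225,230:325]
cv2.imwrite("pics/s2.png",cv2.convertScaleAbs(cv2.resize(a,None,fx=8,fy=8,interpolation=cv2.INTER_CUBIC),alpha=1.3))
E
```

```text
(no output)
```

View pics/t2.png

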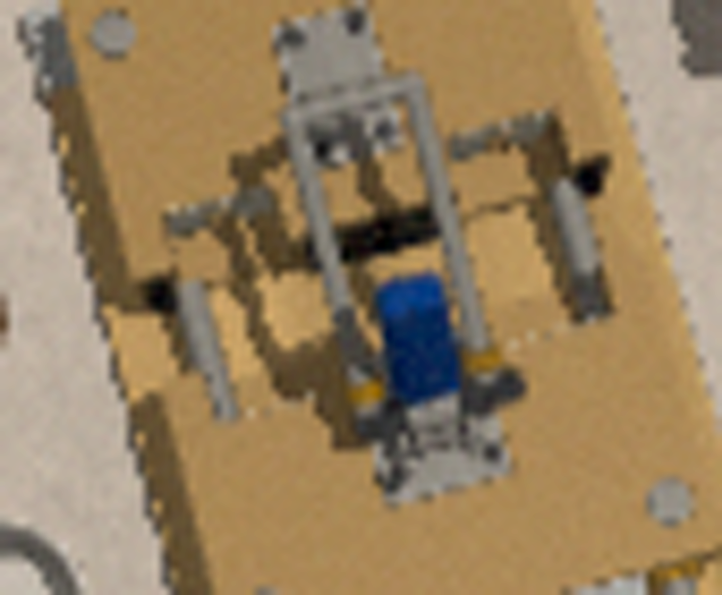

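View pics/s2.png

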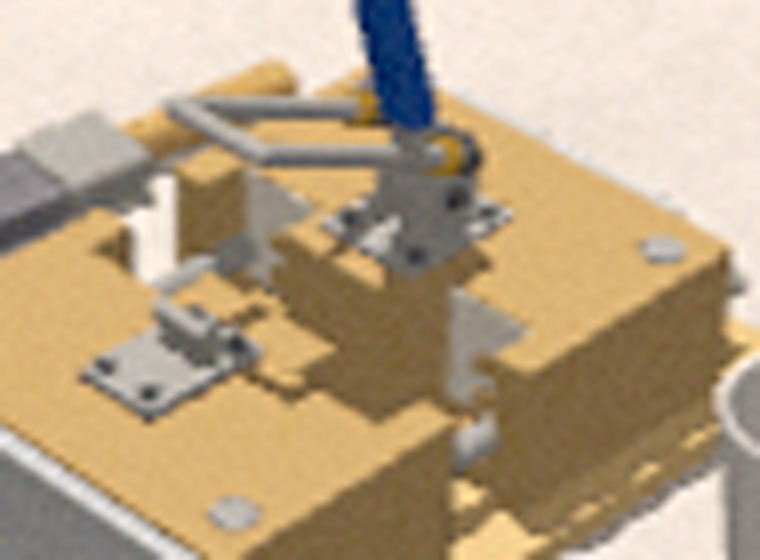

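```bash
python3 - <<'E'
from h import *
c=read_camera("top");w=load("w2.npz")
ps=[]
for n,u,v,z in [("nearPL",160,393,75),("farPL",130,282,75),("farPlineR",520,200,75),("dashR",540,335,75),("dashL",250,410,75),
 ("kplateFL",276,25,80),("kplateFR",365,8,80)]:
    p=atz(c,(u+.5)/8.5+214.5,(v+.5)/8.5+174.5,z);print(n,p.round(1))
for n,u,v,z in [("w dashL",155,246,75),("w dashR",585,241,75),("w sideL",105,181,75),("w sideR",640,181,75),("wnearL",131,511,75),("wnearR",627,508,75),("farpartL",95,55,75),("farpartR",645,52,75),
  ("plateouterL",220,530,72),("plateouterR",528,528,72),("sNL",169,453,77),("sNR",578,450,77),("clampplate",306,380,80),("cR",436,380,80)]:
    p=atz(w,(u+.5)/3.75+149.5,(v+.5)/3.75-.5,z);print(n,p.round(1))
E
```

```text
nearPL [549.   76.2  75. ]
farPL [587.   86.3  75. ]
farPlineR [613.3 -46.7  75. ]
dashR [566.9 -52.5  75. ]
dashL [542.8  45.9  75. ]
kplateFL [674.5  35.9  80. ]
kplateFR [680.1   5.3  80. ]
w dashL [538.6  59.4  75. ]
w dashR [573.6 -75.6  75. ]
w sideL [553.6  78.2  75. ]
w sideR [594.6 -87.4  75. ]
wnearL [452.5  52.8  75. ]
wnearR [ 495.1 -115.4   75. ]
farpartL [587.6  86.7  75. ]
farpartR [629.1 -77.7  75. ]
plateouterL [452.9  21.6  72. ]
plateouterR [479.8 -84.2  72. ]
sNL [475.5  43.   77. ]
sNR [510.  -92.5  77. ]
clampplate [510.1   2.5  80. ]
cR [520.5 -39.4  80. ]
```

```bash
cat >> h.py <<'E'
O=np.array([608.3,4.5,0]);YAW=np.radians(14.4)
EX=np.array([np.cos(YAW),np.sin(YAW),0]);EY=np.array([-np.sin(YAW),np.cos(YAW),0])
def m2w(x,y,z):return O+x*EX+y*EY+np.array([0,0,z])
def w2m(p):
    d=np.array(p)-O;return np.array([d@EX,d@EY,d[2]])
E
python3 - <<'E'
from h import *
w=load("w2.npz");s=read_camera("scene")
cv2.imwrite("pics/s3.png",cv2.resize(s["color"][100:260,180:400,::-1],(800,582),interpolation=cv2.INTER_CUBIC))
g=34.5
for L in (1.6,1.7,1.8,1.85):
    th=L+np.radians(4);h=np.array([-np.cos(th),np.sin(th)])
    x,z=-40-g+110*h[0],91+110*h[1]
    p=proj(w,m2w(x,0,z));q=proj(s,m2w(x,0,z))
    print(L,((p-[149.5,-.5])*3.75).round(),((q-[229.5,154.5])*8).round(), round(x,1),round(z,1), ((q-[194.5,139.5])*5).round())
c=read_camera("top")
for L in (1.6,1.85):
  a=L-np.radians(4);hx,hz=-40-g-22*np.cos(a),91+22*np.sin(a)
  for r in (.2,.4,.6,.8):
    x,z=hx+106.6*np.cos(r),hz+106.6*np.sin(r)
    q=proj(s,m2w(x,0,z));t=proj(c,m2w(x,0,z))
    print(L,r,round(x),round(z),"scene8",((q-[229.5,154.5])*8).round(),"top8.5",((t-[214.5,174.5])*8.5).round())
print(observe()["qpos"])
E
```

```text
1.6 [367. 238.] [409. -79.] -63.6 200.5 [431.  26.]
1.7 [366. 184.] [386. -63.] -52.8 198.8 [416.  36.]
1.8 [366. 131.] [363. -44.] -42.1 196.1 [402.  48.]
1.85 [366. 105.] [351. -33.] -36.9 194.4 [395.  54.]
1.6 0.2 29 134 scene8 [206. 200.] top8.5 [346. 102.]
1.6 0.4 23 154 scene8 [220. 140.] top8.5 [350. 108.]
1.6 0.6 13 173 scene8 [242.  79.] top8.5 [358. 127.]
1.6 0.8 -1 189 scene8 [273.  20.] top8.5 [369. 159.]
1.85 0.2 35 134 scene8 [194. 208.] top8.5 [342.  86.]
1.85 0.4 28 154 scene8 [207. 148.] top8.5 [346.  92.]
1.85 0.6 18 173 scene8 [230.  87.] top8.5 [353. 111.]
1.85 0.8 4 189 scene8 [260.  28.] top8.5 [364. 142.]
[-2.48991356e-01  5.79125959e-02  1.69884487e+00 -1.39469738e-04
  1.38492423e+00  1.08236793e+00]
```

View pics/s3.png

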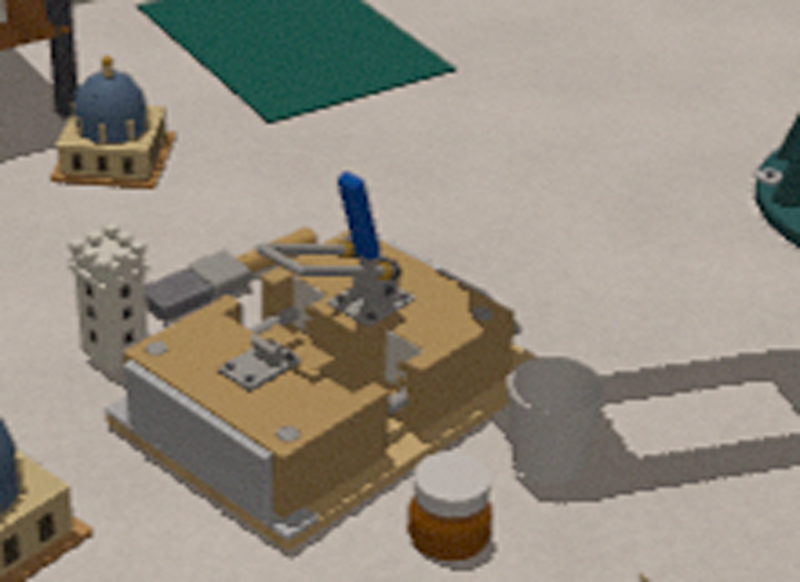

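>>> {"op": "arm_command", "data": {
  "targets": "-1 0 0 0 -8.5; -1 0 0 0 -17; -1 0 0 2 -25.5; -1 0 0 4 -34; -1 0 0 6 -42.5; -1 0 0 8 -51; -1 0 0 10 -59.5; -1 0 0 12 -68; -1 0 0 14 -76.5; -1 0 0 15 -85; -1 0 0 15 -93.5; -1 0 0 15 -102; -1 0 0 15 -110.5; -1 0 0 15 -119; -1 0 0 15 -127.5; -1 0 0 15 -136; -1 0 0 15 -144.5; -1 0 0 15 -153; -1 0 0 15 -161.5; -1 0 0 15 -170"
}}

```text
time_s: 4.3
tcp_pos: [444.4, -42.0, 180.4]
tcp_rot: [0.0, -0.035, 0.999, -0.0]
ft_force: [-0.5, 0.2, 0.7]
opening: 0.0
```

```bash
python3 - <<'E'
from h import *
s=observe();print(s["qpos"],s["tcp_rot"],w2m(s["tcp_pos"]),s["opening"])
w,x,y,z=s["tcp_rot"]
from scipy.spatial.transform import Rotation as Ro
M=Ro.from_quat([x,y,z,w]).as_matrix();print(np.degrees(np.arctan2(M[1,0],M[0,0])))
E
```

```text
[-2.49165306e-01  2.21807712e-01  1.91255538e+00 -4.07772035e-05
  1.00715572e+00 -1.89072553e+00] [ 3.05960434e-05 -3.53854506e-02  9.99373738e-01 -2.69061449e-05] [-170.27867704   -4.29425188  180.44884859] 0.031703556291385486
-175.94427927302783
```

>>> {"op": "arm_command", "data": {
  "targets": "-1 0 0.2 2 -8.5; -1 0 0.4 5 -10.3; -1 0 0.4 8 -10.3; -1 0 0.4 10.5 -10.3; -1 0 0.4 12 -10.3; -1 0 0.4 12.8 -10.3; -1 0 0.4 13 -10.3; -1 0 0.4 13 -10.3"
}}

```text
time_s: 5.1
tcp_pos: [444.6, -37.5, 50.6]
tcp_rot: [0.0, -0.122, 0.992, -0.0]
ft_force: [-0.7, -0.7, 0.3]
opening: -0.0
```

```bash
cat >> h.py <<'E'
from scipy.spatial.transform import Rotation as Ro
def st():
    s=observe();w,x,y,z=s["tcp_rot"];M=Ro.from_quat([x,y,z,w]).as_matrix()
    F=np.array(s["ft_force"])
    print("t",round(s["time_s"],2),"m",w2m(s["tcp_pos"]).round(2),"yaw",round(np.degrees(np.arctan2(M[1,0],M[0,0])),2),"Fm",np.array([F@EX,F@EY,F[2]]).round(1),"open",round(float(s["opening"]),1))
E
python3 - <<'E'
from h import *
st()
c=read_camera("scene");cv2.imwrite("pics/s4.png",cv2.resize(c["color"][130:260,180:360,::-1],(800,578),interpolation=cv2.INTER_CUBIC))
E
```

```text
t 5.1 m [-1.6898e+02 -1.0000e-02  5.0580e+01] yaw -165.94 Fm [-0.9 -0.5  0.3] open -0.0
```

View pics/s4.png

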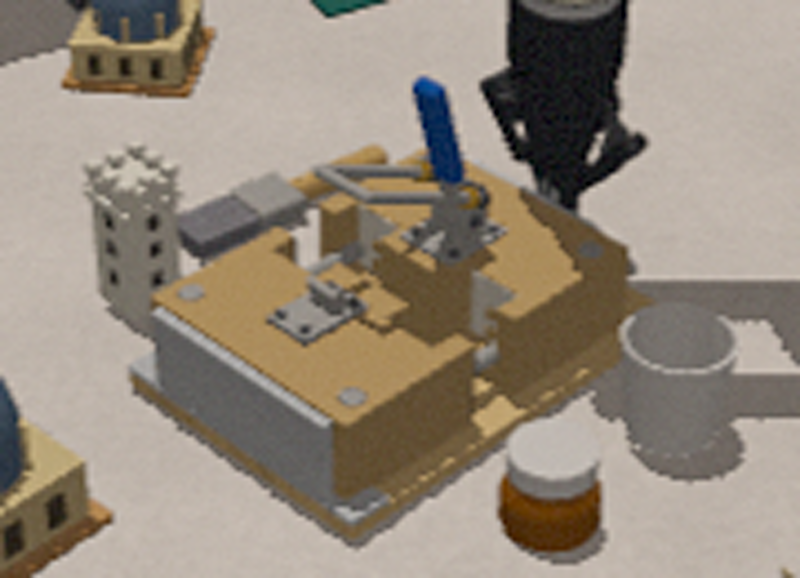

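>>> {"op": "arm_command", "data": {
  "targets": "-1 -0.3 0 0 0; -1 -0.6 0 0 0; -1 -0.8 0 0 0; -1 -0.9 0 0 0; -1 -1.0 0 0 0; -1 -1.1 0 0 0; -1 -1.2 0 0 0; -1 -1.3 0 0 0; -1 -1.4 0 0 0"
}}

```text
time_s: 6.05
tcp_pos: [455.0, -34.1, 50.1]
tcp_rot: [-0.003, -0.123, 0.992, 0.0]
ft_force: [-8.8, -7.9, 8.4]
opening: -0.3
```

```bash
python3 -c "
from h import *
st()"
```

```text
t 6.05 m [-158.08    0.75   50.15] yaw -165.84 Fm [-10.5  -5.5   8.4] open -0.3
```

>>> {"op": "arm_command", "data": {
  "targets": "-1 -0.15 0 0 0; -1 -0.3 0 0 0; -1 -0.45 0 0 0; -1 -0.6 0 0 0; -1 -0.75 0 0 0; -1 -0.9 0 0 0; -1 -1.0 0 0 0; -1 -1.0 0 0 0"
}}

```text
time_s: 6.85
tcp_pos: [464.6, -31.6, 50.1]
tcp_rot: [-0.003, -0.123, 0.992, 0.0]
ft_force: [-7.3, -5.8, 8.2]
opening: -0.2
```

```bash
python3 -c "
from h import *
st()"
```

```text
t 6.85 m [-148.18    0.79   50.15] yaw -165.85 Fm [-8.5 -3.8  8.2] open -0.2
```

>>> {"op": "arm_command", "data": {
  "targets": "-1 -0.15 0 0 0; -1 -0.3 0 0 0; -1 -0.45 0 0 0; -1 -0.6 0 0 0; -1 -0.75 0 0 0; -1 -0.9 0 0 0; -1 -1.05 0 0 0; -1 -1.2 0 0 0; -1 -1.3 0 0 0; -1 -1.4 0 0 0"
}}

```text
time_s: 7.85
tcp_pos: [477.8, -28.1, 50.1]
tcp_rot: [-0.003, -0.123, 0.992, 0.0]
ft_force: [-9.9, -5.3, 9.8]
opening: -0.3
```

```bash
python3 -c "
from h import *
st()"
```

```text
t 7.85 m [-134.55    0.85   50.13] yaw -165.85 Fm [-10.9  -2.6   9.8] open -0.3
```

Now half-millimetre steps, checking the force.

>>> {"op": "arm_command", "data": {
  "targets": "-1 -0.06 0 0 0; -1 -0.12 0 0 0; -1 -0.18 0 0 0; -1 -0.24 0 0 0; -1 -0.3 0 0 0"
}}

```text
time_s: 8.35
tcp_pos: [480.6, -27.5, 50.1]
tcp_rot: [-0.003, -0.123, 0.992, 0.0]
ft_force: [-9.3, -5.8, 9.5]
opening: -0.1
```

```bash
python3 -c "
from h import *
st()"
```

```text
t 8.35 m [-131.59    0.8    50.14] yaw -165.86 Fm [-10.4  -3.3   9.5] open -0.1
```

>>> {"op": "arm_command", "data": {
  "targets": "-1 -0.05 0 0 0; -1 -0.1 0 0 0; -1 -0.15 0 0 0; -1 -0.2 0 0 0"
}}

```text
time_s: 8.75
tcp_pos: [482.6, -26.9, 50.2]
tcp_rot: [-0.003, -0.123, 0.992, 0.0]
ft_force: [-9.2, -4.7, 9.5]
opening: -0.1
```

```bash
python3 -c "
from h import *
st()"
```

```text
t 8.75 m [-129.59    0.81   50.15] yaw -165.86 Fm [-10.1  -2.3   9.5] open -0.1
```

>>> {"op": "arm_command", "data": {
  "targets": "-1 -0.05 0 0 0; -1 -0.1 0 0 0; -1 -0.15 0 0 0"
}}

```text
time_s: 9.05
tcp_pos: [483.8, -26.6, 50.1]
tcp_rot: [-0.003, -0.123, 0.992, 0.0]
ft_force: [-10.9, -6.7, 11.3]
opening: 0.2
```

```bash
python3 -c "
from h import *
st()"
```

```text
t 9.05 m [-128.3     0.87   50.13] yaw -165.85 Fm [-12.3  -3.7  11.3] open 0.2
```

>>> {"op": "arm_command", "data": {
  "targets": "-1 -0.03 0 0 0; -1 -0.06 0 0 0; -1 -0.08 0 0 0"
}}

```text
time_s: 9.35
tcp_pos: [483.9, -26.6, 50.2]
tcp_rot: [-0.004, -0.123, 0.992, 0.0]
ft_force: [-10.8, -7.6, 12.6]
opening: -0.1
```

```bash
python3 -c "
from h import *
st()"
```

```text
t 9.35 m [-128.24    0.85   50.16] yaw -165.84 Fm [-12.4  -4.6  12.6] open -0.1
```

>>> {"op": "arm_command", "data": {
  "targets": "-1 -0.05 0 0 0; -1 -0.1 0 0 0; -1 -0.15 0 0 0; -1 -0.15 0 0 0"
}}

```text
time_s: 9.75
tcp_pos: [484.0, -26.4, 50.1]
tcp_rot: [-0.005, -0.123, 0.992, 0.0]
ft_force: [-15.1, -10.9, 15.9]
opening: -0.1
```

```bash
python3 - <<'E'
from h import *
st()
c=read_camera("scene");cv2.imwrite("pics/s5.png",cv2.resize(c["color"][150:260,190:340,::-1],(800,586),interpolation=cv2.INTER_CUBIC))
E
```

```text
t 9.75 m [-128.06    0.93   50.12] yaw -165.81 Fm [-17.3  -6.8  15.9] open -0.1
```

View pics/s5.png

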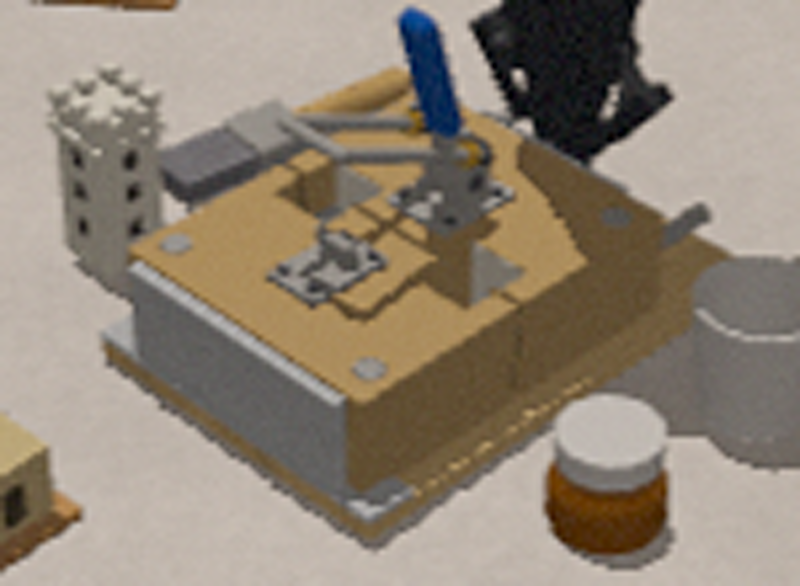

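>>> {"op": "arm_command", "data": {
  "targets": "-1 0.5 0 0 0; -1 1.5 0 0 0; -1 3 0 0 0; -1 4 0 -1 0; -1 4 0 -3 0; -1 4 0 -6 0; -1 4 0 -9.5 0; -1 4 0 -13 0; -1 4 0 -16.5 0; -1 4 0 -19 0; -1 4 0 -20 0; -1 4 0 -20 0"
}}

```text
time_s: 11.0
tcp_pos: [451.6, -35.6, 251.7]
tcp_rot: [0.002, -0.123, 0.992, -0.0]
ft_force: [0.6, 0.5, 0.0]
opening: -0.1
```

>>> {"op": "arm_command", "data": {
  "targets": "-1 -1 0 0 8.5; -1 -2 0 0 17; -1 -4 0 0 25.5; -1 -6 0 0 34; -1 -8 0 0 42.5; -1 -10 0 0 51; -1 -12 0 0 59.5; -1 -14 0 0 68; -1 -16 0 0 76.5; -1 -18 0 0 85; -1 -20 0 0 93.5; -1 -21 0 0 102; -1 -22 0 0 110.5; -1 -22.5 0 0 119; -1 -22.5 0 0 127.5; -1 -22.5 0 0 136; -1 -22.5 0 0 144.5; -1 -22.5 0 0 153; -1 -22.5 0 0 161.5; -1 -22.5 0 0 170"
}}

```text
time_s: 13.0
tcp_pos: [668.0, 19.4, 247.5]
tcp_rot: [-0.001, 0.979, 0.206, -0.002]
ft_force: [0.6, -0.2, -0.3]
opening: 0.2
```

```bash
python3 - <<'E'
from h import *
st()
c=read_camera("scene");cv2.imwrite("pics/s6.png",cv2.resize(c["color"][100:260,170:390,::-1],(800,582),interpolation=cv2.INTER_CUBIC))
np.savez("s6.npz",**c)
c=read_camera("top");cv2.imwrite("pics/t6.png",cv2.resize(c["color"][150:275,195:345,::-1],(720,600),interpolation=cv2.INTER_CUBIC))
np.savez("t6.npz",**c)
E
```

```text
t 13.0 m [ 61.49  -0.41 247.49] yaw 23.75 Fm [ 0.6 -0.3 -0.3] open 0.2
```

View pics/s6.png

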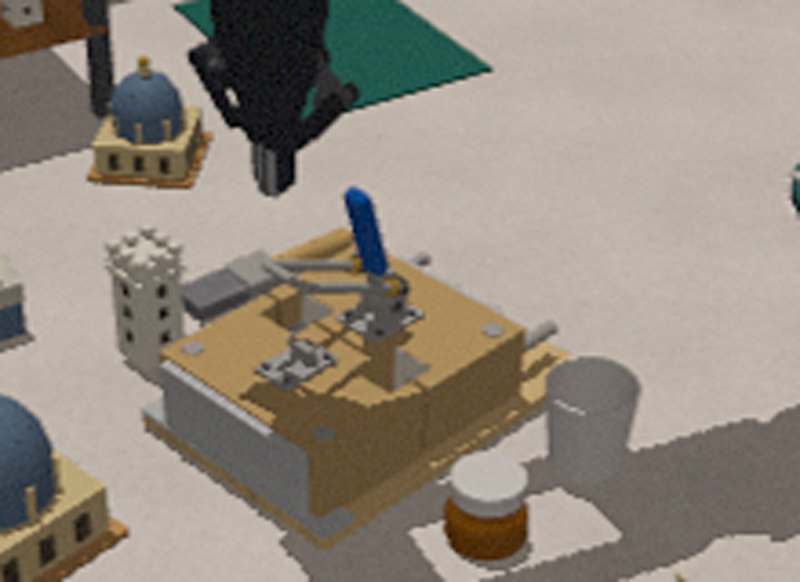

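View pics/t6.png

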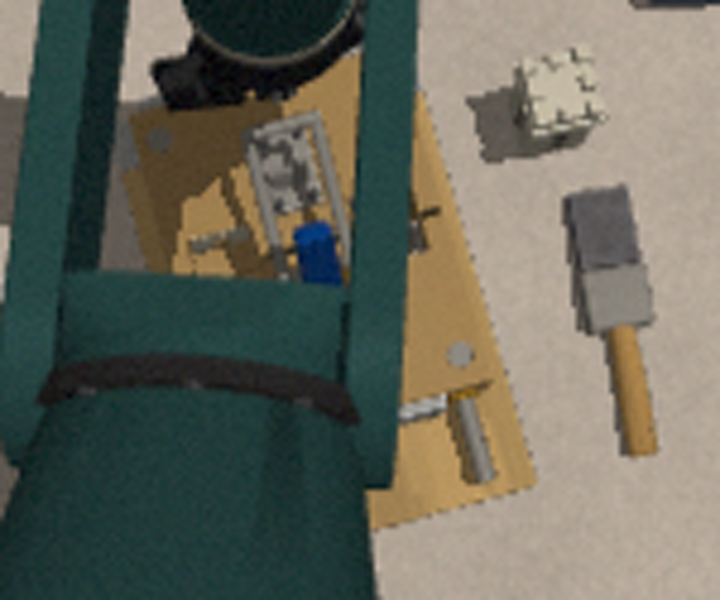

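```bash
python3 - <<'E'
from h import *
def inpl(c,u,v):
    o,d=ray(c,u,v);k=((O-o)@EY)/(d@EY);return w2m(o+k*d)
s=load("s6.npz");t=load("t6.npz")
us=(283+.5)/3.636+169.5,(272+.5)/3.636+99.5
ut=(288+.5)/4.8+194.5,(122+.5)/4.8+149.5
o1,d1=ray(s,*us);o2,d2=ray(t,*ut)
A=np.stack([d1,-d2],1);k=np.linalg.lstsq(A,o2-o1,rcond=None)[0]
print(w2m(o1+k[0]*d1),w2m(o2+k[1]*d2)); print(inpl(s,*us))
g=4.8;L=1.78;a=L-.07;hx,hz=-40-g-22*np.cos(a),91+22*np.sin(a)
for r in (.3,.4,.5,.6):
    x,z=hx+106.6*np.cos(r),hz+106.6*np.sin(r)
    print(r,round(x),round(z),(((proj(s,m2w(x,0,z))-[169.5,99.5])*3.636)).round(),(((proj(t,m2w(x,0,z))-[194.5,149.5])*4.8)).round())
st()
E
```

```text
[ 52.94202289  -3.30285583 159.58275893] [ 55.06007923  -5.74896667 160.17311439]
[ 5.59197607e+01 -2.39643100e-14  1.62584569e+02]
0.3 60 144 [280. 296.] [277. 123.]
0.4 56 154 [283. 283.] [278. 125.]
0.5 52 164 [288. 269.] [280. 129.]
0.6 46 173 [293. 255.] [282. 135.]
t 13.1 m [ 61.55  -0.46 247.77] yaw 24.02 Fm [-0.2  0.1  0.1] open -0.0
```

>>> {"op": "arm_command", "data": {
  "targets": "-1 0 0 1 8; -1 0 0 2 9.6; -1 0 0 3 9.6; -1 0 0 3 9.6"
}}

```text
time_s: 13.5
tcp_pos: [667.6, 19.4, 217.6]
tcp_rot: [-0.001, 0.992, 0.128, -0.002]
ft_force: [-1.1, -0.6, -0.5]
opening: -0.0
```

```bash
python3 - <<'E'
from h import *
st()
c=read_camera("wrist");np.savez("w7.npz",**c)
cv2.imwrite("pics/w7.png",cv2.convertScaleAbs(cv2.resize(c["color"][:,:,::-1],(800,600),interpolation=cv2.INTER_CUBIC),alpha=1.5))
for r in (.4,.5):
  print(proj(c,m2w(-41.7+106.6*np.cos(r),0,112.8+106.6*np.sin(r)))/.64)
E
```

```text
t 13.5 m [ 61.16  -0.32 217.6 ] yaw 14.71 Fm [-1.2 -0.3 -0.5] open -0.0
[393.65800398 346.69266198]
[393.54199659 365.42614417]
```

View pics/w7.png

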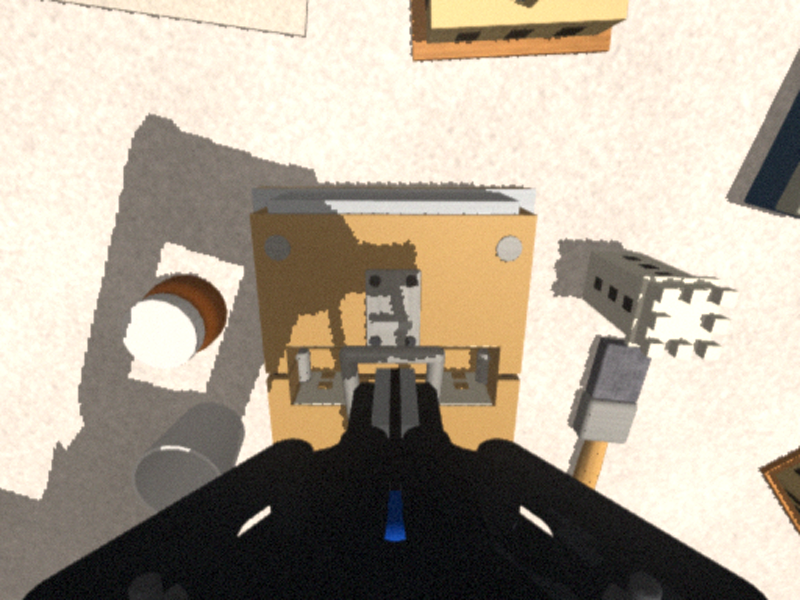

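>>> {"op": "arm_command", "data": {
  "targets": "-1 0 0 1.5 0; -1 0 0 3 0; -1 0 0 4 0; -1 0 0 5 0; -1 0.2 0 6 0; -1 0.4 0 7 0; -1 0.5 0 8 0; -1 0.5 0 8.5 0; -1 0.5 0 9 0; -1 0.4 0 9.5 0; -1 0.4 0 10 0; -1 0.4 0 10.4 0; -1 0.4 0 10.7 0; -1 0.4 0 10.7 0"
}}

```text
time_s: 14.95
tcp_pos: [672.7, 20.3, 112.9]
tcp_rot: [-0.0, 0.992, 0.126, -0.0]
ft_force: [0.6, 0.5, 0.2]
opening: -0.1
```

```bash
python3 - <<'E'
from h import *
st()
c=read_camera("wrist");np.savez("w8.npz",**c)
cv2.imwrite("pics/w8.png",cv2.convertScaleAbs(cv2.resize(c["color"][:,:,::-1],(800,600),interpolation=cv2.INTER_CUBIC),alpha=1.5))
c=read_camera("scene");cv2.imwrite("pics/s8.png",cv2.resize(c["color"][140:240,190:330,::-1],(800,571),interpolation=cv2.INTER_CUBIC))
E
```

```text
t 14.95 m [ 66.32  -0.68 112.85] yaw 14.5 Fm [0.7 0.4 0.2] open -0.1
```

View pics/w8.png

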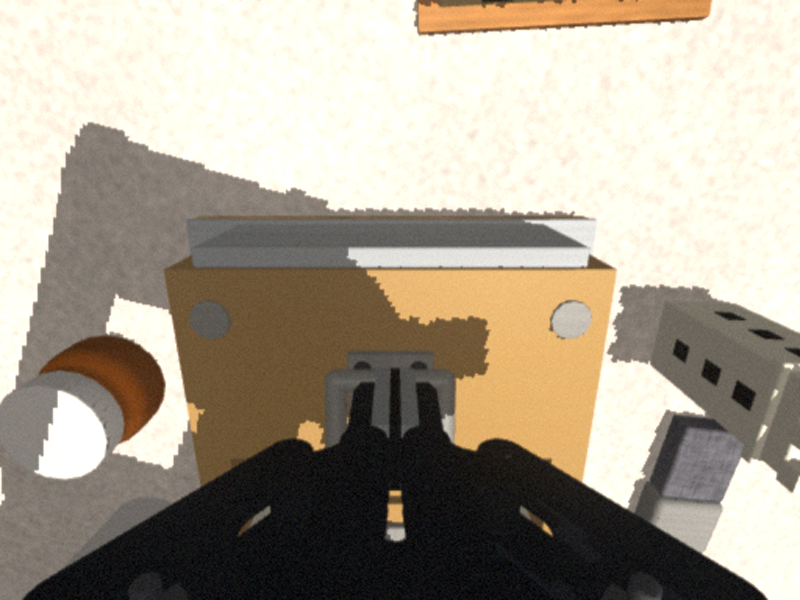

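View pics/s8.png

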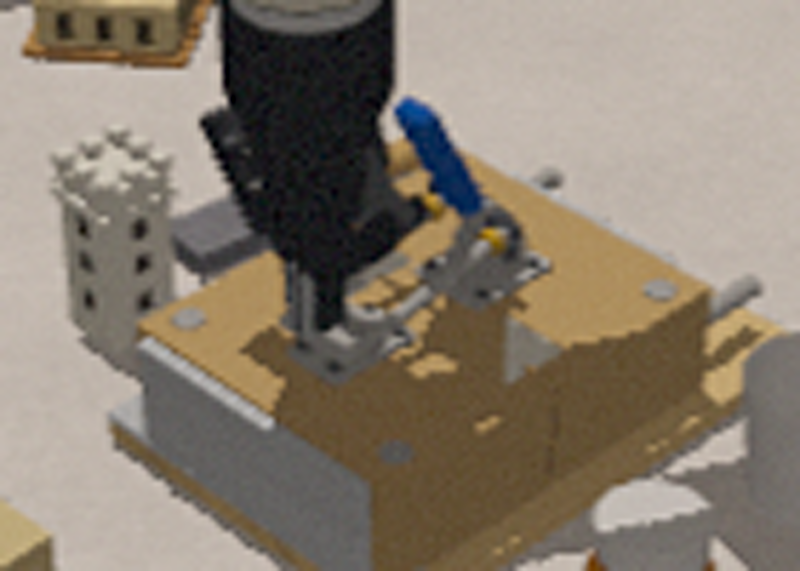

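```bash
python3 - <<'E'
from h import *
c=load("w8.npz")
for x in (60,64,68,72,76,80):
  print(x,[ (proj(c,m2w(x,20,z))/.64).round() for z in (84,92,100)])
s=read_camera("scene")
for L in (1.9,2.0,2.1,2.2,2.3,2.4):
    th=L+np.radians(4);x,z=-44.8-110*np.cos(th),91+110*np.sin(th)
    print(L,round(x),round(z),((proj(s,m2w(x,0,z))-[189.5,139.5])*5.714).round())
print(((proj(s,m2w(-44.8,0,91))-[189.5,139.5])*5.714).round())
print(((proj(s,m2w(40,12,80))-[189.5,139.5])*5.714).round())
cv2.imwrite("pics/w8b.png",cv2.convertScaleAbs(cv2.resize(c["color"][215:295,190:310,::-1],(800,533),interpolation=cv2.INTER_CUBIC),alpha=2.2))
E
```

```text
60 [array([341., 388.]), array([339., 399.]), array([336., 411.])]
64 [array([341., 379.]), array([338., 390.]), array([335., 401.])]
68 [array([340., 370.]), array([338., 380.]), array([335., 391.])]
72 [array([340., 360.]), array([337., 370.]), array([334., 381.])]
76 [array([339., 351.]), array([337., 360.]), array([334., 371.])]
80 [array([339., 341.]), array([336., 350.]), array([333., 360.])]
1.9 -2 192 [425.  94.]
2.0 8 188 [409. 111.]
2.1 17 182 [394. 130.]
2.2 26 175 [380. 150.]
2.3 34 168 [367. 171.]
2.4 41 159 [355. 193.]
[489. 241.]
[378. 345.]
```

View pics/w8b.png

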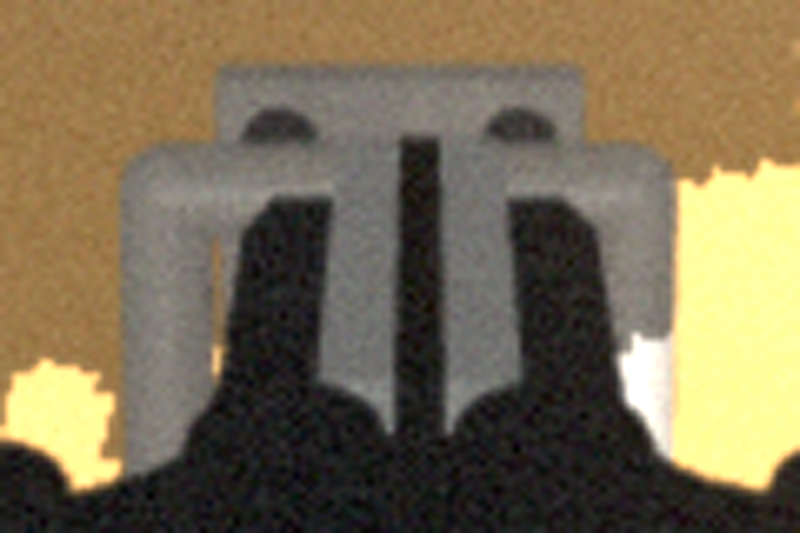

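>>> {"op": "arm_command", "data": {
  "targets": "-1 -0.1 0 0.2 0; -1 -0.2 0 0.4 0; -1 -0.3 0 0.6 0; -1 -0.3 0 0.7 0; -1 -0.3 0 0.8 0; -1 -0.3 0 0.8 0"
}}

```text
time_s: 15.7
tcp_pos: [670.1, 19.6, 105.2]
tcp_rot: [-0.0, 0.992, 0.126, -0.0]
ft_force: [-0.5, -0.8, -0.8]
opening: -0.2
```

```bash
python3 -c "
from h import *
st()"
```

```text
t 15.7 m [ 63.58  -0.76 105.17] yaw 14.5 Fm [-0.6 -0.6 -0.8] open -0.2
```

>>> {"op": "arm_command", "data": {
  "targets": "-1 0 0 0.1 0; -1 0 0 0.2 0; -1 0 0 0.2 0"
}}

```text
time_s: 16.0
tcp_pos: [670.3, 19.6, 104.7]
tcp_rot: [0.0, 0.992, 0.126, 0.0]
ft_force: [-3.2, 0.6, 8.8]
opening: -0.2
```

```bash
python3 - <<'E'
from h import *
st()
E
```

```text
t 16.0 m [ 63.81  -0.77 104.73] yaw 14.51 Fm [-2.9  1.4  8.8] open -0.2
```

>>> {"op": "arm_command", "data": {
  "targets": "-1 0 0 -0.5 0; -1 0 0 -1.5 0; -1 0 -0.1 -3 0; 1 -0.4 -0.18 -4 0; 1 -0.9 -0.18 -4 0; 1 -0.9 -0.18 -4 0; 1 -0.9 -0.18 -4 0; 1 -0.9 -0.18 -4 0; 1 -0.9 -0.18 -4 0; 1 -0.9 -0.18 -4 0; 1 -0.9 -0.18 -4 0; 1 -0.9 -0.18 -4 0"
}}

```text
time_s: 17.2
tcp_pos: [661.0, 19.1, 143.2]
tcp_rot: [-0.0, 0.992, 0.126, -0.0]
ft_force: [-0.5, -0.6, 0.1]
opening: 85.3
```

```bash
python3 - <<'E'
from h import *
st()
c=read_camera("wrist");np.savez("w9.npz",**c)
cv2.imwrite("pics/w9.png",cv2.convertScaleAbs(cv2.resize(c["color"][:,:,::-1],(800,600),interpolation=cv2.INTER_CUBIC),alpha=1.5))
c=read_camera("scene");cv2.imwrite("pics/s9.png",cv2.resize(c["color"][140:240,190:330,::-1],(800,571),interpolation=cv2.INTER_CUBIC))
E
```

```text
t 17.2 m [ 54.66   1.   143.18] yaw 14.5 Fm [-0.6 -0.4  0.1] open 85.3
```

View pics/w9.png

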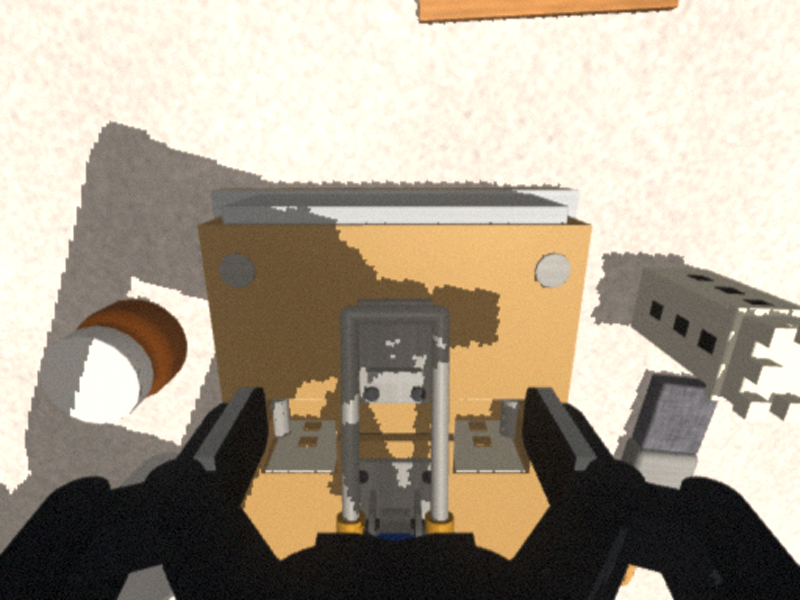

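View pics/s9.png

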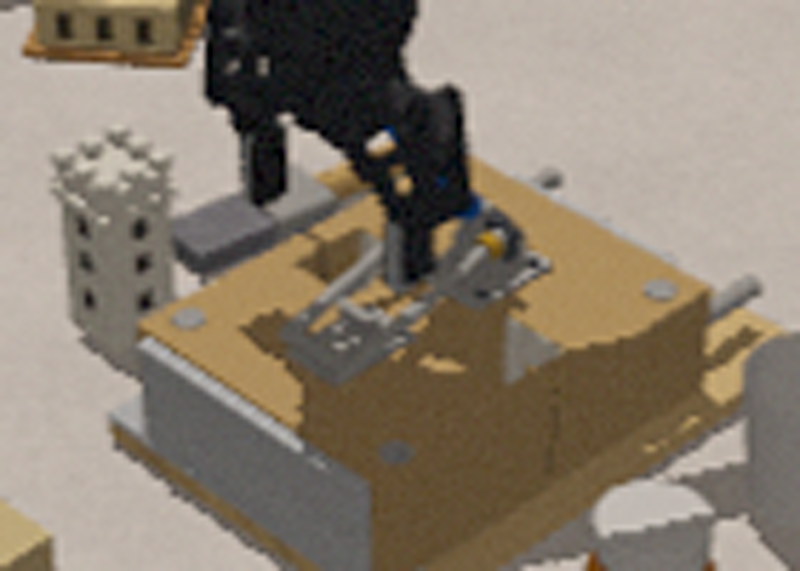

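```bash
python3 - <<'E'
from h import *
c=load("w9.npz");k=.64
for n,u,v,z in [("bar top edge",396,306,84),("bar low",396,322,84),("plate far",396,299,80),("screwL",371,394,80),("lip?",392,372,95)]:
    print(n,w2m(atz(c,u*k,v*k,z)).round(1))
cv2.imwrite("pics/w9b.png",cv2.convertScaleAbs(cv2.resize(c["color"][185:275,200:310,::-1],(733,600),interpolation=cv2.INTER_CUBIC),alpha=2))
E
```

```text
bar top edge [71.6  0.2 84. ]
bar low [64.1  0.2 84. ]
plate far [73.5  0.2 80. ]
screwL [25.6 12.  80. ]
lip? [45.3  1.9 95. ]
```

View pics/w9b.png

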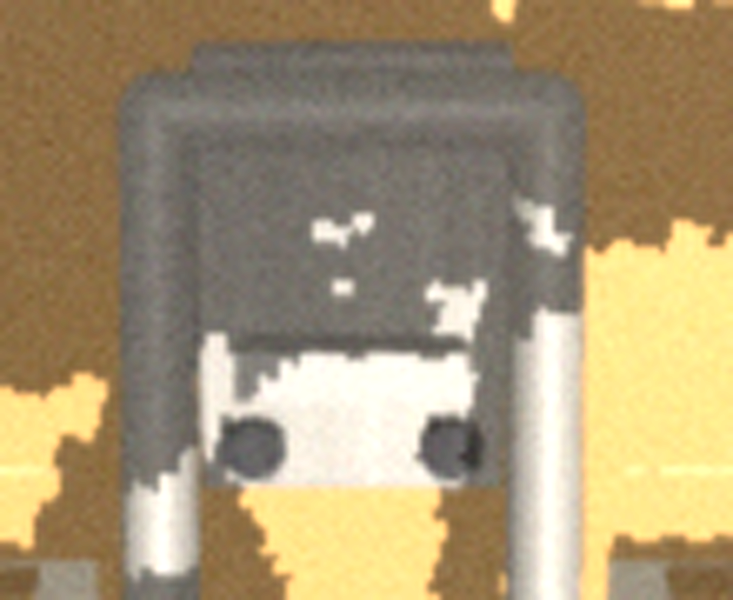

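>>> {"op": "arm_command", "data": {
  "targets": "1 0.6 0 0 0; 1 1.1 0 0 0; 1 1.1 0 1 0; 1 1.1 0 2 0; 1 1.1 0 3 0; 1 1.1 0 4 0; 1 1.1 0 4.5 0; 1 1.1 0 4.8 0; 1 1.1 0 4.8 0"
}}

```text
time_s: 18.2
tcp_pos: [671.3, 21.8, 94.8]
tcp_rot: [-0.0, 0.992, 0.126, -0.0]
ft_force: [-0.1, 0.5, 0.1]
opening: 85.5
```

```bash
python3 - <<'E'
from h import *
st()
c=read_camera("wrist");np.savez("w10.npz",**c)
cv2.imwrite("pics/w10.png",cv2.convertScaleAbs(cv2.resize(c["color"][:,:,::-1],(800,600),interpolation=cv2.INTER_CUBIC),alpha=1.5))
c=read_camera("scene");cv2.imwrite("pics/s10.png",cv2.resize(c["color"][140:240,190:330,::-1],(800,571),interpolation=cv2.INTER_CUBIC))
E
```

```text
t 18.2 m [65.37  1.09 94.78] yaw 14.49 Fm [0.1 0.5 0.1] open 85.5
```

View pics/w10.png

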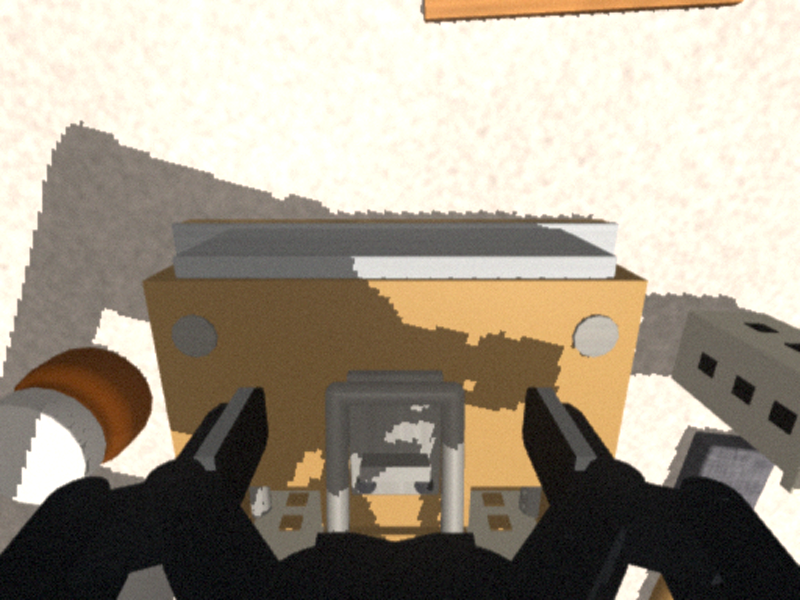

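View pics/s10.png

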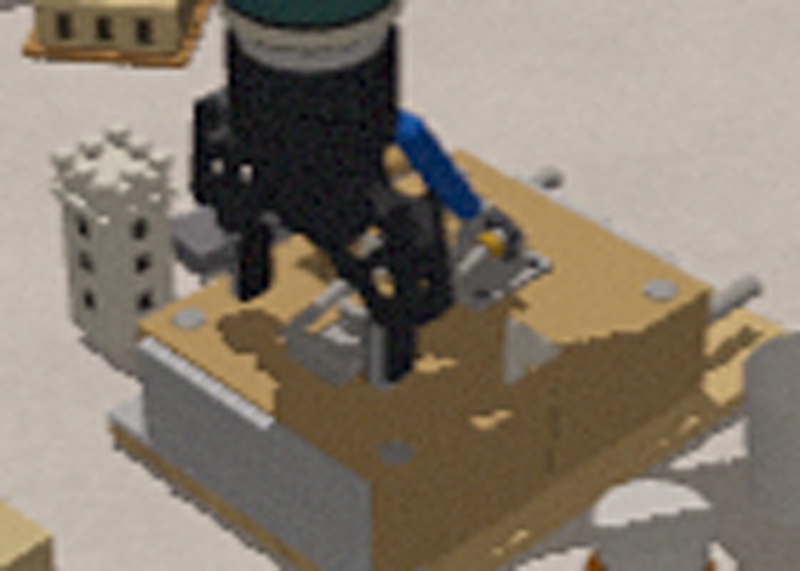

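>>> {"op": "arm_command", "data": {
  "targets": "-1 0 0 0 0; -1 0 0 0 0; -1 0 0 0 0; -1 0 0 0 0; -1 0 0 0 0; -1 0 0 0 0; -1 0 0 0 0"
}}

```text
time_s: 19.0
tcp_pos: [671.9, 21.9, 96.3]
tcp_rot: [-0.0, 0.992, 0.126, 0.0]
ft_force: [-1.4, -0.9, 5.3]
opening: 45.3
```

```bash
python3 - <<'E'
from h import *
st()
c=read_camera("wrist");np.savez("w11.npz",**c)
cv2.imwrite("pics/w11.png",cv2.convertScaleAbs(cv2.resize(c["color"][192:,120:400,::-1],(800,549),interpolation=cv2.INTER_CUBIC),alpha=2))
E
```

```text
t 19.0 m [65.96  1.02 96.33] yaw 14.49 Fm [-1.6 -0.5  5.3] open 45.3
```

View pics/w11.png

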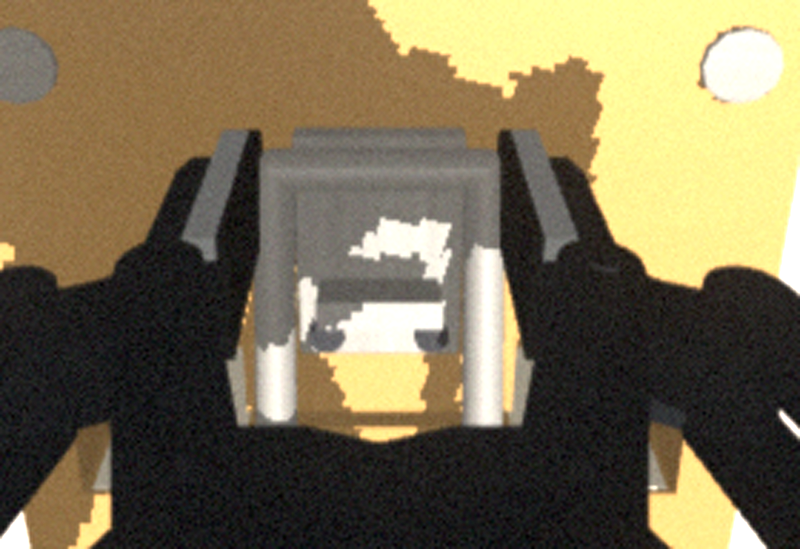

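>>> {"op": "arm_command", "data": {
  "targets": "0.5 0 0 0 0; 0.5 0 0 0 0; 0.5 0 0 0.3 0; 0.5 0 0 0.6 0; 0.5 0 0 0.7 0; -1 0 0 0.7 0; -1 0 0 0.7 0; -1 0 0 0.7 0; -1 0 0 0.7 0; -1 0 0 0.7 0"
}}

```text
time_s: 20.05
tcp_pos: [672.3, 21.9, 89.9]
tcp_rot: [0.0, 0.992, 0.126, 0.001]
ft_force: [-2.9, 0.3, 9.2]
opening: 45.6
```

```bash
python3 - <<'E'
from h import *
st()
c=read_camera("wrist");np.savez("w12.npz",**c)
cv2.imwrite("pics/w12.png",cv2.convertScaleAbs(cv2.resize(c["color"][192:,120:400,::-1],(800,549),interpolation=cv2.INTER_CUBIC),alpha=2))
E
```

```text
t 20.05 m [66.34  0.97 89.94] yaw 14.5 Fm [-2.7  1.   9.2] open 45.6
```

View pics/w12.png

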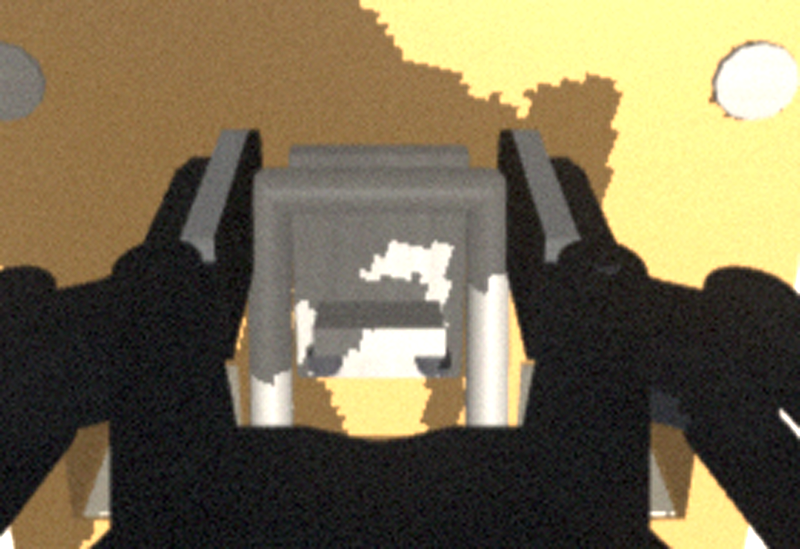

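>>> {"op": "arm_command", "data": {
  "targets": "-1 0 0 -0.1 0; -1 -0.2 0 -0.15 0; -1 -0.4 0 -0.15 0; -1 -0.6 0 -0.15 0; -1 -0.8 0 -0.15 0; -1 -1.0 0 -0.15 0; -1 -1.2 0 -0.15 0; -1 -1.4 0 -0.15 0; -1 -1.4 0 -0.15 0"
}}

```text
time_s: 21.0
tcp_pos: [660.9, 19.0, 90.5]
tcp_rot: [-0.0, 0.992, 0.126, 0.003]
ft_force: [5.7, 3.2, -1.2]
opening: 45.3
```

```bash
python3 - <<'E'
from h import *
st()
c=read_camera("wrist");np.savez("w13.npz",**c)
cv2.imwrite("pics/w13.png",cv2.convertScaleAbs(cv2.resize(c["color"][192:,120:400,::-1],(800,549),interpolation=cv2.INTER_CUBIC),alpha=2))
c=read_camera("scene");cv2.imwrite("pics/s13.png",cv2.resize(c["color"][140:240,190:330,::-1],(800,571),interpolation=cv2.INTER_CUBIC))
E
```

```text
t 21.0 m [54.54  0.93 90.5 ] yaw 14.49 Fm [ 6.4  1.7 -1.2] open 45.3
```

View pics/w13.png

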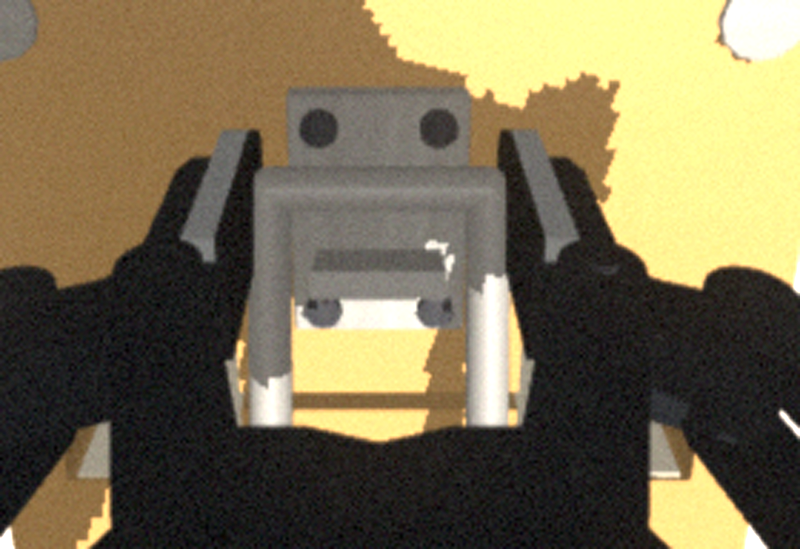

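View pics/s13.png

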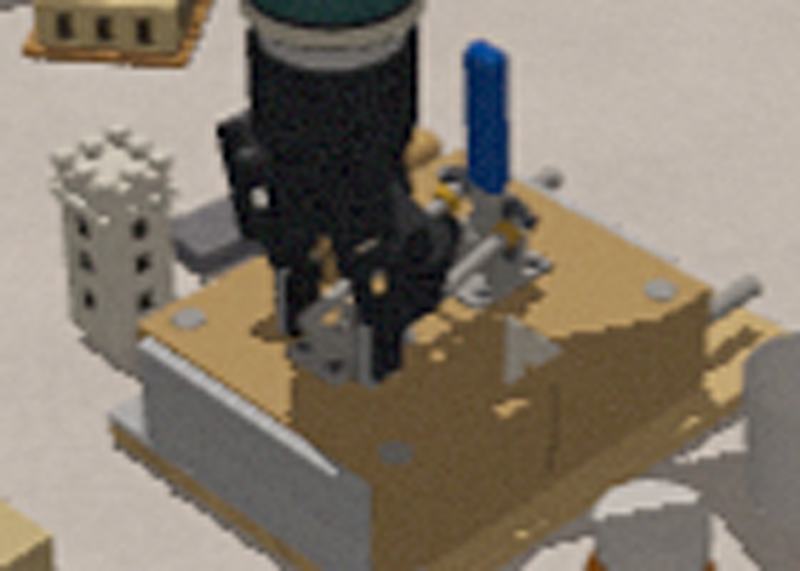

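>>> {"op": "arm_command", "data": {
  "targets": "-1 -0.15 0 0 0; -1 -0.3 0 0 0; -1 -0.45 0 0.05 0; -1 -0.6 0 0.05 0; -1 -0.7 0 0.05 0; -1 -0.7 0 0.05 0"
}}

```text
time_s: 21.7
tcp_pos: [654.4, 17.3, 90.0]
tcp_rot: [-0.0, 0.992, 0.126, 0.003]
ft_force: [6.2, 4.1, -1.1]
opening: 45.3
```

```bash
python3 - <<'E'
from h import *
st()
c=read_camera("wrist");np.savez("w14.npz",**c)
cv2.imwrite("pics/w14.png",cv2.convertScaleAbs(cv2.resize(c["color"][192:,120:400,::-1],(800,549),interpolation=cv2.INTER_CUBIC),alpha=2))
c=read_camera("scene");cv2.imwrite("pics/s14.png",cv2.resize(c["color"][140:240,190:330,::-1],(800,571),interpolation=cv2.INTER_CUBIC))
E
```

```text
t 21.7 m [47.87  0.89 90.04] yaw 14.48 Fm [ 7.   2.4 -1.1] open 45.3
```

View pics/w14.png

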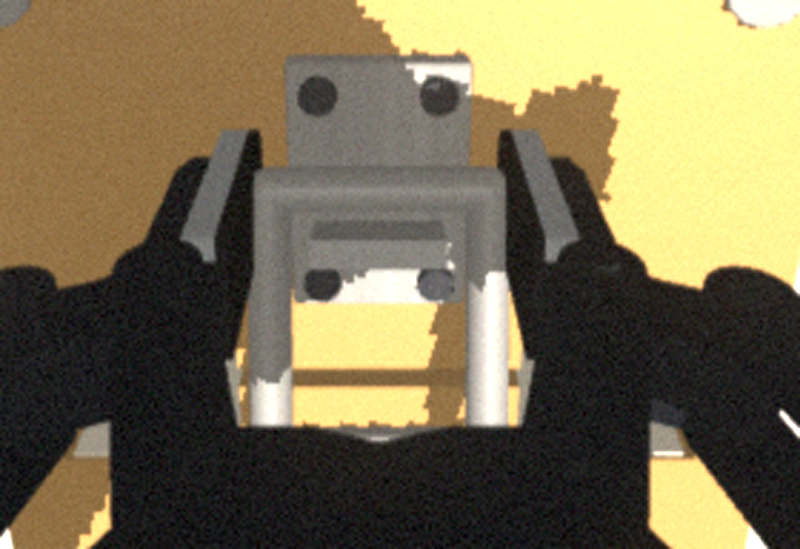

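View pics/s14.png

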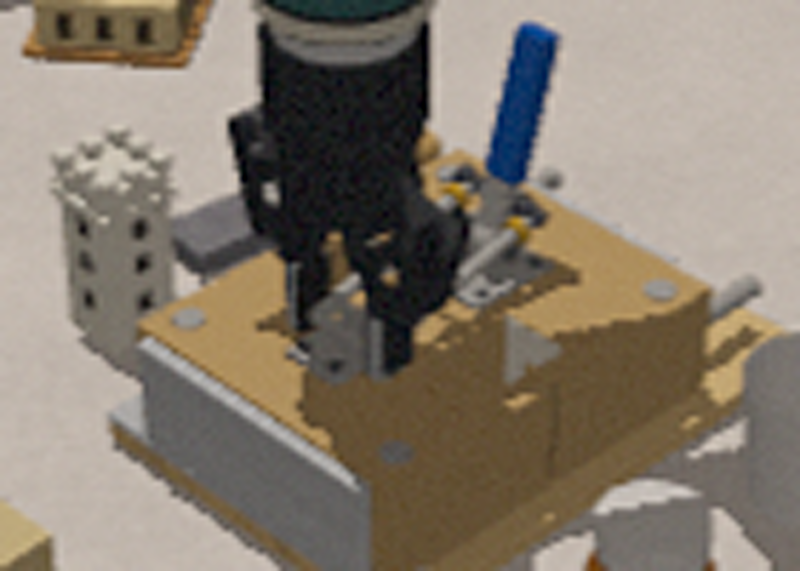

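>>> {"op": "arm_command", "data": {
  "targets": "-1 -0.07 0 0 0; -1 -0.14 0 0 0; -1 -0.21 0 0 0; -1 -0.28 0 0 0; -1 -0.3 0 0 0"
}}

```text
time_s: 22.3
tcp_pos: [652.0, 16.7, 90.0]
tcp_rot: [-0.0, 0.992, 0.126, 0.004]
ft_force: [7.8, 3.2, -1.8]
opening: 45.2
```

```bash
python3 - <<'E'
from h import *
st()
E
```

```text
t 22.3 m [45.33  0.91 90.04] yaw 14.48 Fm [ 8.4  1.1 -1.8] open 45.2
```

>>> {"op": "arm_command", "data": {
  "targets": "-1 -0.07 0 0 0; -1 -0.14 0 0 0; -1 -0.2 0 0 0; -1 -0.2 0 0 0"
}}

```text
time_s: 22.7
tcp_pos: [650.8, 16.3, 90.1]
tcp_rot: [-0.0, 0.992, 0.126, 0.004]
ft_force: [9.2, 5.5, -2.8]
opening: 45.3
```

```bash
python3 - <<'E'
from h import *
st()
E
```

```text
t 22.7 m [44.14  0.84 90.14] yaw 14.47 Fm [10.3  3.  -2.8] open 45.3
```

>>> {"op": "arm_command", "data": {
  "targets": "-1 -0.07 0 0 0; -1 -0.14 0 0 0; -1 -0.15 0 0 0"
}}

```text
time_s: 23.0
tcp_pos: [650.8, 16.3, 90.2]
tcp_rot: [-0.0, 0.992, 0.126, 0.006]
ft_force: [13.7, 6.9, -5.5]
opening: 45.1
```

```bash
python3 - <<'E'
from h import *
st()
c=read_camera("wrist");np.savez("w15.npz",**c)
cv2.imwrite("pics/w15.png",cv2.convertScaleAbs(cv2.resize(c["color"][192:,120:400,::-1],(800,549),interpolation=cv2.INTER_CUBIC),alpha=2))
c=read_camera("scene");cv2.imwrite("pics/s15.png",cv2.resize(c["color"][140:240,190:330,::-1],(800,571),interpolation=cv2.INTER_CUBIC))
np.savez("s15.npz",**c)
E
```

```text
t 23.0 m [44.06  0.85 90.19] yaw 14.46 Fm [15.   3.3 -5.5] open 45.1
```

View pics/w15.png

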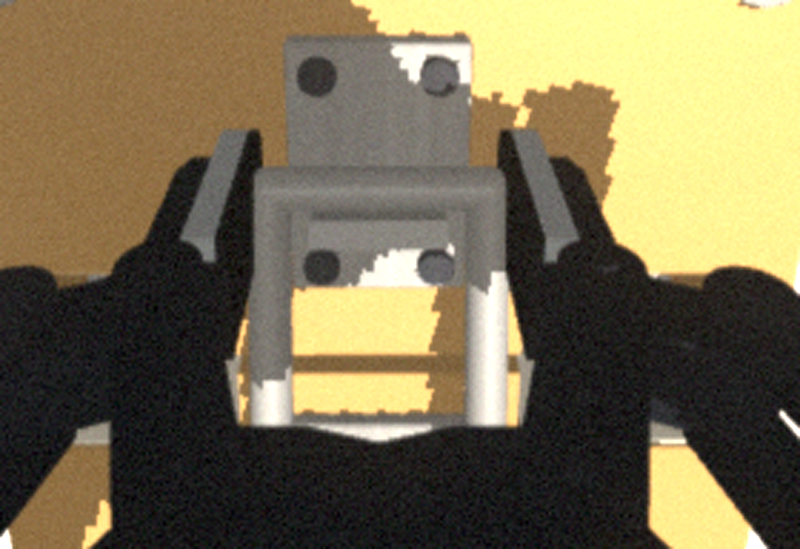

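View pics/s15.png

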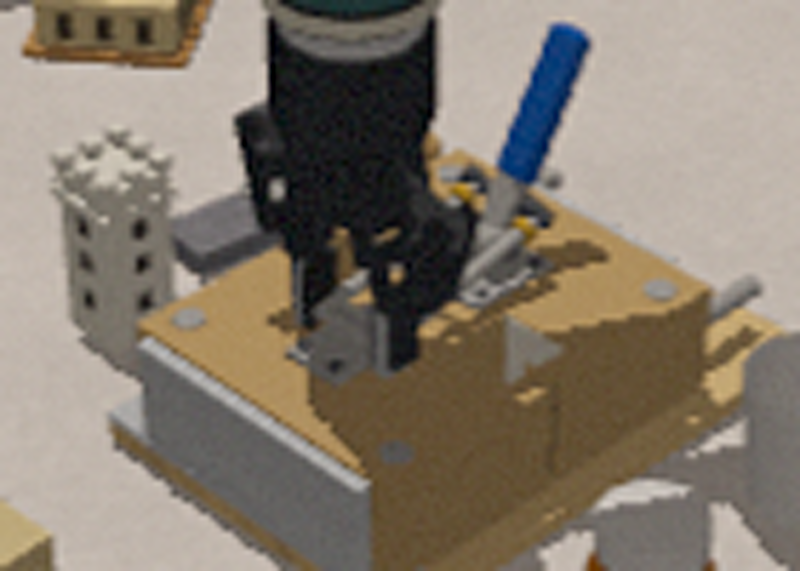

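```bash
python3 - <<'E'
from h import *
s=load("s15.npz")
for L in (.7,.8,.9,1.0,1.1,1.2):
  for g in (4.8,):
    th=L+np.radians(4);x,z=-40-g-110*np.cos(th),91+110*np.sin(th)
    print(L,round(x),round(z),((proj(s,m2w(x,0,z))-[189.5,139.5])*5.714).round())
E
```

```text
0.7 -124 168 [607.  44.]
0.8 -116 175 [596.  36.]
0.9 -107 182 [584.  31.]
1.0 -98 187 [571.  27.]
1.1 -88 192 [556.  26.]
1.2 -77 196 [541.  27.]
```

>>> {"op": "arm_command", "data": {
  "targets": "-1 0.15 0 0 0; -1 0.3 0 0 0; 1 0.3 0 0 0; 1 0.3 0 0 0; 1 0.3 0 0 0; 1 0.3 0 0 0; 1 0.3 0 0 0; 1 0.3 0 -1 0; 1 0.3 0 -3 0; -1 0.3 0 -6 0; -1 0.3 0 -9 0; -1 0.3 0 -11 0; -1 0.3 0 -12 0; -1 0.3 0 -12 0"
}}

```text
time_s: 24.5
tcp_pos: [648.9, 15.6, 211.4]
tcp_rot: [0.0, 0.992, 0.126, 0.002]
ft_force: [0.8, 0.1, -0.8]
opening: 12.3
```

```bash
python3 - <<'E'
from h import *
st()
c=read_camera("wrist");np.savez("w16.npz",**c)
cv2.imwrite("pics/w16.png",cv2.convertScaleAbs(cv2.resize(c["color"][:,:,::-1],(800,600),interpolation=cv2.INTER_CUBIC),alpha=1.6))
c=read_camera("scene");cv2.imwrite("pics/s16.png",cv2.resize(c["color"][140:240,190:330,::-1],(800,571),interpolation=cv2.INTER_CUBIC))
np.savez("s16.npz",**c)
E
```

```text
t 24.5 m [ 42.1    0.66 211.37] yaw 14.5 Fm [ 0.8 -0.1 -0.8] open 12.3
```

View pics/w16.png

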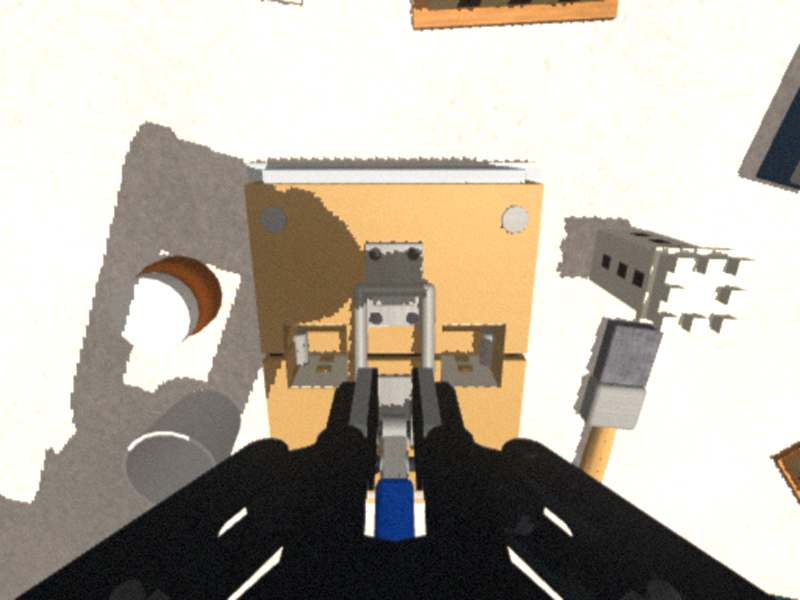

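View pics/s16.png

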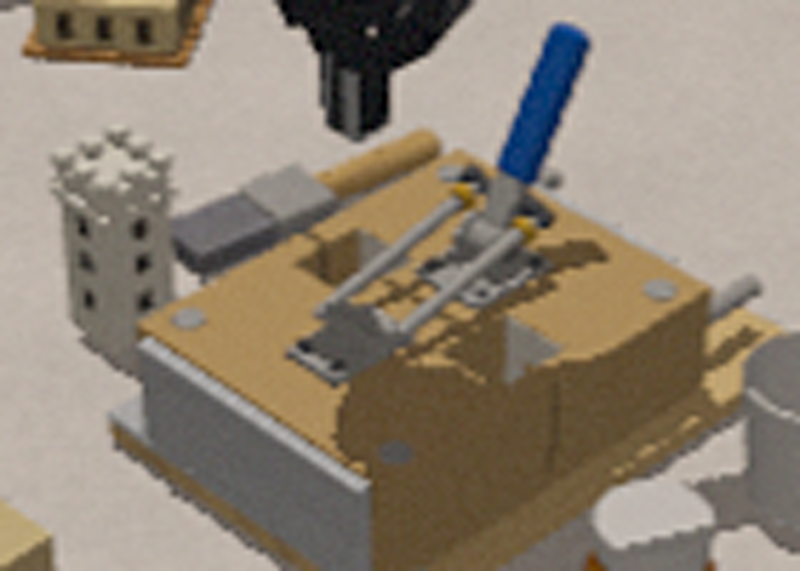

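>>> {"op": "arm_command", "data": {
  "targets": "-1 -1 0 0 0; -1 -3 0 0 0; -1 -5 0 0 0; -1 -7 0 0.3 0; -1 -9 0 0.8 0; -1 -10.2 0 1.2 0; -1 -10.7 0 1.4 0; -1 -10.7 0 1.4 0; -1 -10.7 0 1.4 0"
}}

```text
time_s: 25.5
tcp_pos: [545.2, -11.1, 195.4]
tcp_rot: [-0.0, 0.992, 0.126, 0.0]
ft_force: [-0.3, -0.2, -0.2]
opening: -0.2
```

```bash
cat >> h.py <<'E'
def path(ths,rho=93,g=4.8,pen=0,tx=11,tz=17):
    out=[]
    for t in ths:
        h=np.array([-np.cos(t),np.sin(t)]);n=np.array([np.sin(t),np.cos(t)])
        C=np.array([-40-g,91])+rho*h+(7-pen)*n+[tx,tz];out.append((round(t,3),C.round(1)))
    return out
E
python3 - <<'E'
from h import *
st()
for p in path(np.linspace(1.05,.07,15)):print(*p)
c=read_camera("scene");cv2.imwrite("pics/s17.png",cv2.resize(c["color"][120:230,210:350,::-1],(764,600),interpolation=cv2.INTER_CUBIC))
E
```

```text
t 25.5 m [-65.04   0.6  195.36] yaw 14.49 Fm [-0.3 -0.1 -0.2] open -0.2
1.05 [-74.  192.2]
0.98 [-79.8 189.1]
0.91 [-85.4 185.7]
0.84 [-90.7 181.9]
0.77 [-95.7 177.8]
0.7 [-100.4  173.3]
0.63 [-104.8  168.4]
0.56 [-108.9  163.3]
0.49 [-112.6  157.9]
0.42 [-115.9  152.3]
0.35 [-118.8  146.5]
0.28 [-121.2  140.4]
0.21 [-123.3  134.2]
0.14 [-124.9  127.9]
0.07 [-126.1  121.5]
```

View pics/s17.png

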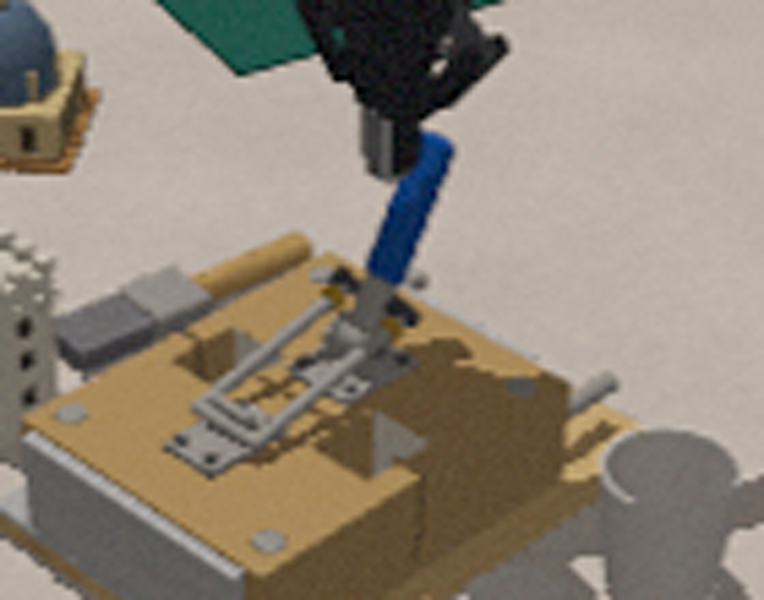

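>>> {"op": "arm_command", "data": {
  "targets": "-1 -0.5 0 0.2 0; -1 -0.9 0 0.4 0; -1 -1.2 0 0.5 0; -1 -1.5 0 0.7 0; -1 -1.8 0 0.9 0; -1 -2.1 0 1.1 0; -1 -2.4 0 1.3 0"
}}

```text
time_s: 26.25
tcp_pos: [523.2, -16.8, 183.1]
tcp_rot: [-0.0, 0.992, 0.126, 0.003]
ft_force: [6.9, 3.9, 2.7]
opening: 0.1
```

```bash
python3 - <<'E'
from h import *
st()
E
```

```text
t 26.25 m [-87.7    0.53 183.13] yaw 14.47 Fm [7.7 2.  2.7] open 0.1
```

>>> {"op": "arm_command", "data": {
  "targets": "-1 -0.35 0 0.25 0; -1 -0.65 0 0.5 0; -1 -0.9 0 0.7 0; -1 -1.1 0 0.9 0; -1 -1.35 0 1.15 0; -1 -1.55 0 1.4 0; -1 -1.75 0 1.65 0; -1 -1.95 0 1.9 0; -1 -2.15 0 2.15 0"
}}

```text
time_s: 27.15
tcp_pos: [503.9, -22.2, 162.2]
tcp_rot: [0.0, 0.992, 0.126, 0.004]
ft_force: [8.0, 3.4, 3.3]
opening: 0.1
```

```bash
python3 - <<'E'
from h import *
st()
c=read_camera("scene");cv2.imwrite("pics/s18.png",cv2.resize(c["color"][120:230,210:350,::-1],(764,600),interpolation=cv2.INTER_CUBIC))
E
```

```text
t 27.15 m [-1.0775e+02  1.0000e-01  1.6222e+02] yaw 14.46 Fm [8.6 1.3 3.3] open 0.1
```

View pics/s18.png

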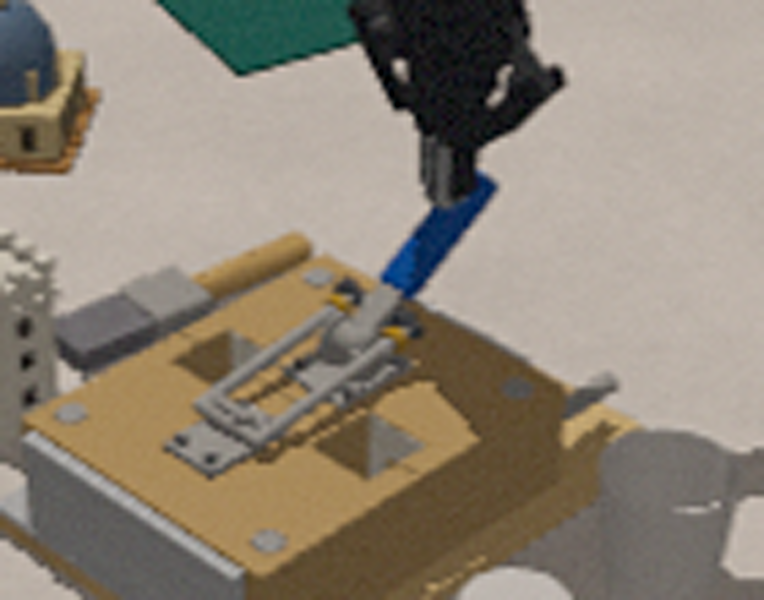

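>>> {"op": "arm_command", "data": {
  "targets": "-1 -0.18 0 0.28 0; -1 -0.35 0 0.56 0; -1 -0.5 0 0.85 0; -1 -0.66 0 1.13 0; -1 -0.8 0 1.42 0; -1 -0.93 0 1.72 0; -1 -1.04 0 2.03 0; -1 -1.15 0 2.34 0"
}}

```text
time_s: 28.0
tcp_pos: [488.7, -25.6, 137.2]
tcp_rot: [0.0, 0.992, 0.126, -0.0]
ft_force: [2.1, -0.3, 1.7]
opening: -0.3
```

```bash
python3 - <<'E'
from h import *
st()
E
```

```text
t 28.0 m [-123.33    0.63  137.16] yaw 14.5 Fm [ 2.  -0.8  1.7] open -0.3
```

```bash
python3 - <<'E'
from h import *
c=read_camera("scene");cv2.imwrite("pics/s19.png",cv2.resize(c["color"][120:230,210:350,::-1],(764,600),interpolation=cv2.INTER_CUBIC))
E
```

```text
(no output)
```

View pics/s19.png

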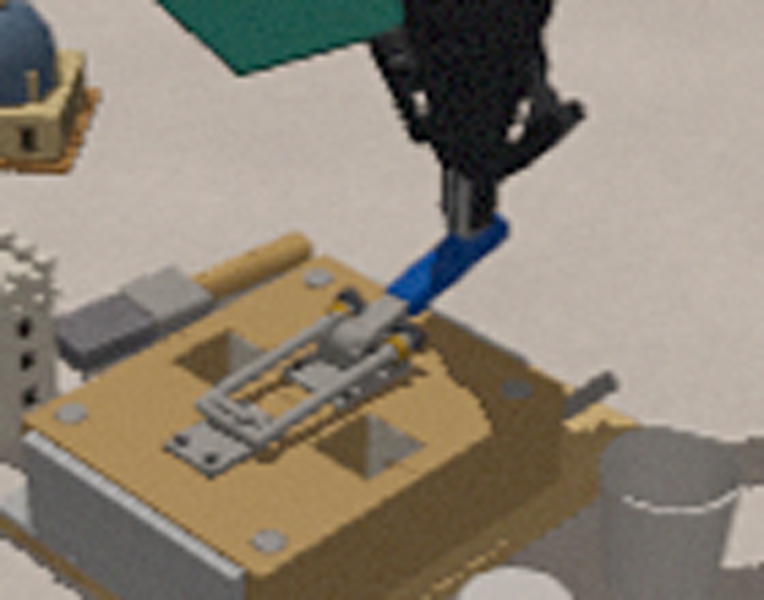

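>>> {"op": "arm_command", "data": {
  "targets": "-1 -0.08 0 0.3 0; -1 -0.16 0 0.6 0; -1 -0.23 0 0.9 0; -1 -0.29 0 1.2 0; -1 -0.33 0 1.4 0"
}}

```text
time_s: 28.55
tcp_pos: [485.3, -26.0, 122.9]
tcp_rot: [-0.0, 0.992, 0.126, -0.001]
ft_force: [-0.4, -0.3, 0.3]
opening: 0.3
```

```bash
python3 - <<'E'
from h import *
st()
E
```

```text
t 28.55 m [-126.73    1.    122.86] yaw 14.49 Fm [-0.5 -0.1  0.3] open 0.3
```

>>> {"op": "arm_command", "data": {
  "targets": "-1 0 0 0.1 0; -1 0 0 0.2 0; -1 0 0 0.3 0; -1 0 0 0.4 0"
}}

```text
time_s: 28.95
tcp_pos: [485.8, -26.2, 120.6]
tcp_rot: [0.0, 0.992, 0.126, -0.0]
ft_force: [-6.2, 0.5, 23.7]
opening: -0.0
```

```bash
python3 - <<'E'
from h import *
st()
E
```

```text
t 28.95 m [-126.33    0.73  120.61] yaw 14.51 Fm [-5.9  2.  23.7] open -0.0
```

>>> {"op": "arm_command", "data": {
  "targets": "-1 0 0 -0.4 0; -1 0 0 -1 0; -1 0 0 -3 0; -1 0 0 -6 0; -1 0 0 -10 0; -1 -2 0 -14 0; -1 -5 0 -16 0; -1 -8 0 -17 0; -1 -9 0 -17 0; -1 -9 0 -17 0"
}}

```text
time_s: 29.95
tcp_pos: [397.9, -48.8, 289.5]
tcp_rot: [0.0, 0.992, 0.126, 0.0]
ft_force: [1.4, 0.1, -0.7]
opening: 0.1
```

```bash
python3 - <<'E'
from h import *
st()
c=read_camera("scene");cv2.imwrite("pics/s20.png",cv2.resize(c["color"][120:230,210:350,::-1],(764,600),interpolation=cv2.INTER_CUBIC))
for L in (0,.05,.1,.2):
    th=L+np.radians(4);x,z=-43-110*np.cos(th),91+110*np.sin(th)
    print(L,((proj(c,m2w(x,0,z))-[209.5,119.5])*5.4545).round())
c=read_camera("wrist")
cv2.imwrite("pics/w20.png",cv2.convertScaleAbs(cv2.resize(c["color"][:,:,::-1],(800,600),interpolation=cv2.INTER_CUBIC),alpha=1.5))
E
```

```text
t 29.95 m [-217.07    0.74  289.5 ] yaw 14.43 Fm [ 1.4 -0.2 -0.7] open 0.1
0 [503. 245.]
0.05 [503. 236.]
0.1 [502. 228.]
0.2 [500. 212.]
```

View pics/s20.png

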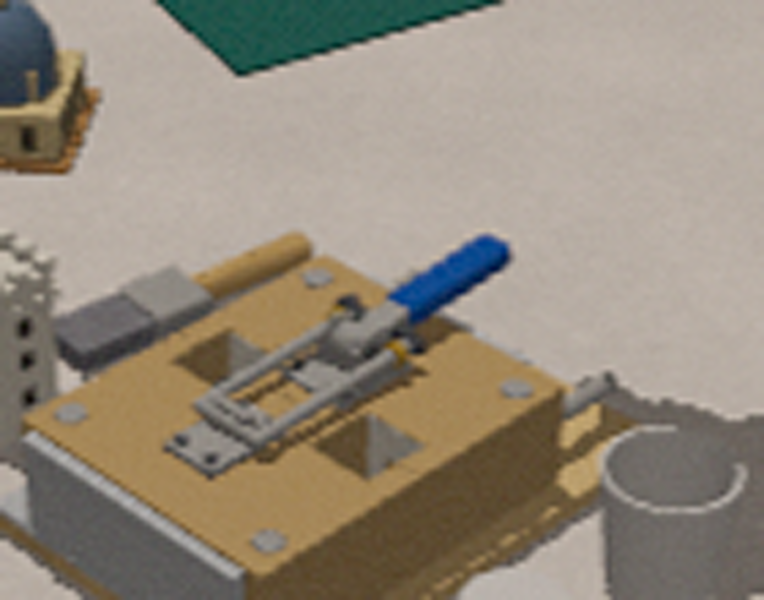

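View pics/w20.png

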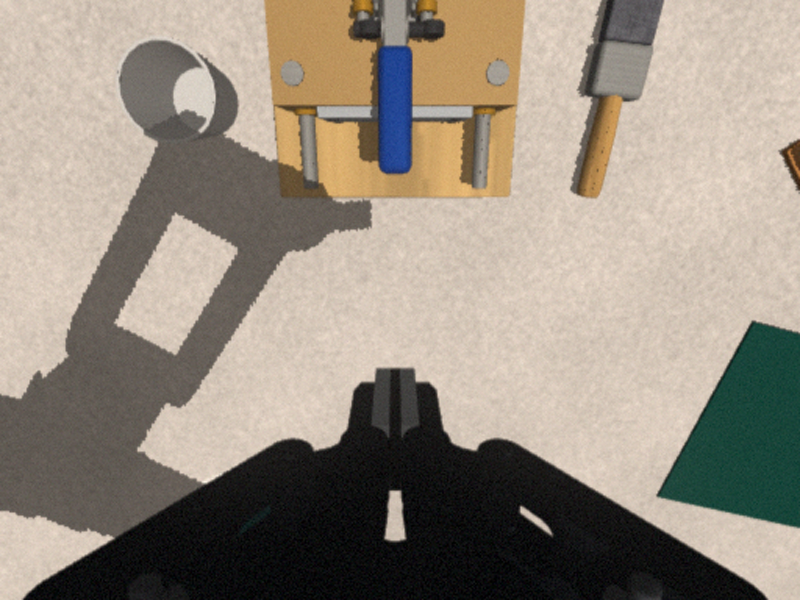

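The lever is down on its stop: its end sits at about (500, 247), where angle 0 projects to (503, 245). The hoop is under the lip, and the seam is no longer visible. Handing in.

```bash
python3 -c "
from cell import *
print(job_done())"
```

```text
the job is handed in; nothing more can be done
None
```

The mould is closed and clamped, and I handed the job in at about 30 s of the 72 s allowed. No verdict was reported.

- **Block:** I pushed the near block until it met the seal. It stopped moving there while the push force read about 17 N, against the 35 N ramming limit.
- **Hoop:** I pressed it down over the keeper with the closed fingers. The bar landed about 21 mm beyond the seat instead of the advised 6 to 18 mm, because the lever was dragged about 0.2 rad forward. It still rested on the base plate. I then pinched the legs, lowering the grip once because the first hold read oddly, and drew the bar back until it bore on the lip at about 15 N. That left the lever near 0.97, close to the expected 0.95.
- **Lever:** I pressed it round its arc with about 9 N at most. It went past centre by itself, and I then felt the stop at about 24 N, against the 40 N limit.

My last pictures, with the arm clear, show the lever end where angle 0 puts it (within about 1 mm). They also show the hoop under the lip, no visible seam, and the cup and spatula unmoved. I did not check every other bystander afterwards, but no unexpected contact forces appeared between moves. The forces are readings at stops, not continuous peaks.

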